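# Level the stall riser with a wedge, tuck in the tray, stand up the tools

### The arm

A 7-joint arm with a two-finger parallel gripper is mounted at the origin on a cart in front of the work surface, level with it; the furniture and walls round the work are solid. World frame = base frame: x ahead of the robot, y to its left, z up, the work surface at z = 0. Lengths are in m, angles in rad, forces in N, time in s.
With the tool pointing down it reaches from about 0.425 to 0.95 m from the base axis. Payload 4.7 kg.
Tool frame: the origin (TCP) lies between the finger pads; the fingertips stand 11 mm ahead of it and the grasp point (between the pads) lies 8 mm behind it; z points along the fingers, y is the line along which they close (so a half turn about z gives the same grasp; the last joint's range is limited). The gripper opens to 85 mm and grips with 20 to 120 N. Pads are 22 mm wide; open, the fingers measure 114 mm over their backs; the gripper's body (76 mm by 85 mm) begins 54 mm behind the grasp point. The pads swing forward as they close: fully open they stand 13 mm farther back than shut.
Start: joints at [-1.244, 0.469, -0.049, 1.532, 0.024, 1.141, -0.082], TCP at [0.235, 0.633, 0.242] pointing down, gripper open.
Joint ranges: [-2.59, 2.59], [-0.33, 1.99], [-1.39, 1.29], [0.1, 2.45], [-1.04, 4.18], [0.21, 1.99], [-2.66, 2.66]. Speed limits (rad/s): [2.57, 2.57, 3.14, 3.14, 3.14, 3.14, 3.14].

### API

Orientations are given as a unit quaternion [w, x, y, z].
In Python, from plant import env gives the robot as it stands.
- The arm moves only by the tool servo_tool, never from a script. Its argument "plan" is a list of rows, each a list of 3 entries, a list of its own where there are three numbers: the shift along the tool's x, y, z normalised to -1 to 1, where 1 is 0.05 m, then the turn, a rotation vector about the tool's x, y, z normalised to -1 to 1, where 1 is 10 degrees, then the opening, from -1 (shut) to 1 (fully open), so that 0 is half open. A call has 1 to 10 rows; each row shifts and turns the commanded pose from where the row before left it, along the tool's axes as they then stand; what a row does not reach is not made up. A row lasts 1/8 s, in which the tool goes at most 62.5 mm and 10.7 degrees, less where a joint would pass 70% of its speed; a pose out of reach is approached as far as the arm can. A call with a number of a shift or a turn outside -1 to 1 is refused whole. A call with a gripper value outside its range is refused whole. The fingers move at their own pace and stop on an object; "squeeze" is the grip in N (left out, the last holds). Time passes only in rows, so rows that do not move let the fingers close. It gives the time, the measured TCP pose, the force, the opening and the grip force at its end, in the units of the state.
- env.observe(): the state, without advancing time (a new reading comes with each control period).
- env.camera(name): name is "side" or "top" or "wrist"; returns (picture, depth): 420x560x3 uint8, red, green, blue; 420x560 float32, m along the optical axis (not along the pixel's ray), 0 where there is no reading.
- env.get_calibration(name): a dict with "mtx" (3x3 intrinsics, pixels), "rvec" (rotation vector, rad) and "tvec" (3), from world to camera coordinates, as OpenCV has them. Camera axes: x right, y down, z forward; pixel columns grow to the right and rows downward; lengths in m; the calibration is good to about 2 mm. A picture is of the moment at which its call begins: read the wrist's pose just before it. get_calibration takes no time and is no camera call; for the wrist camera it gives the pose at the moment of the call.
- env.close_job(): hands the job in; it is judged then, once.
The state is a dict: "clock": time; "qpos": joint angles; "joint_vel": joint speeds; "joint_torque": joint torques, N m; "eef_pos": TCP position; "eef_rot": TCP orientation; "ft_force": force on the tool from outside, world axes, zero at the start; "moment": the same for the moment, N m; "grip_width": opening from 0.0 (shut) to 1.0 (fully open); "grasp_force": force on a finger pad.
Only numpy, scipy, OpenCV 4.12 (cv2) and the standard library are available. Lean on these libraries where they do the work, as an engineer would, in place of code of your own. Each camera call takes 0.05 s, during which the arm holds its last target. There are 200 camera calls.

### The job

The left leg of the wooden display riser is too short, so the riser sags: first push the orange wedge, thin end first, under that leg from the front until it jams tight and the riser is level, and leave it there. Then, in whichever order suits, slide the green parts tray under the riser in the middle between its legs until only its handle stands out in front, at rest flat on the table and touching neither legs nor underside, and stand every screwdriver and file that lies on the table upright in the blue cups on the riser, tip down, one to a cup.

Things in the scene. Friction and masses are not known exactly. Their poses are not given: they have to be found in the camera images.
- riser_base: wooden display riser on two 18 mm thick legs: 120 mm deep (x), 210 mm wide (y), top board 60 to 74 mm up. Origin on the table under its middle, x points from front to back; fixed. Legs at y = +95 and -95 mm, 172 mm apart inside. The right leg's foot is held by a screwed-down bracket and the riser tilts about it; the left leg (y positive) is 16 mm short
- riser (a joint): tilt of the riser about its right foot, rad: -0.04 sagging as found (left leg's underside 8 mm above the table), 0 level, where the bracket stops it (underside 16 mm up). It rises only while something lifts the left leg and falls back by its own weight (0.7 kg)
- short_leg (a point): middle of the lower front edge of the riser's short left leg: the edge the wedge goes under, from the front, moving along the riser's x axis
- bay (a point): point on the table under the middle of the riser's front edge; x axis points in under the riser. It does not move with the tilt
- cup0_mouth (a point): centre of the mouth of the right-hand blue cup. The three cups stand in a row on the riser, 68 mm apart, fixed to it; each is 44 mm wide inside, 50 mm outside, 86 mm deep inside; the mouth is 167 mm above the table
- cup1_mouth (a point): the same for the middle cup
- cup2_mouth (a point): the same for the left-hand cup
- wedge: orange rubber wedge, 160 mm long (x), 36 mm wide (y), origin at the middle of its flat underside; the 2 mm thick nose points to +x, the rear end is 30 mm high, the top slopes evenly. It meets the sagging leg about 35 mm behind its nose and is tight under the level leg about 80 mm behind it (give or take 8 mm). Pushing it in takes 5 to 20 N
- wedge_grip (a point): good place to grip the wedge across its 36 mm width: 45 mm behind its middle towards the thick end, 12 mm above its underside, where the wedge is 24 mm high; axes as the wedge's
- tray: green parts tray, box 100 x 100 mm and 30 mm high, open on top, 0.3 kg; origin at the middle of the box's underside; its handle is on its -x side, so it goes in under the riser with +x ahead. The heap of metal fittings on the table is solid and up to 90 mm high; it fills x over 0.51 m between y = -0.04 and -0.56 m, so the tray must pass in front of it
- tray_mid (a point): centre of the tray's box, 15 mm above its underside; axes as the tray's
- tray_post (a point): black square grip post of the tray's handle, 16 x 16 mm, sides along the tray's x and y, from 8 to 52 mm above the table; this point is 36 mm up, 100 mm in front of (-x of) the middle of the box
- amber_handle (a point): amber-handled screwdriver, 200 mm long, 0.12 kg, lying along its y axis: middle of its round handle (30 mm thick, 90 mm long, reaching 45 mm either way along y); the tip lies towards -y, the blade is 6 mm thick. May be absent
- amber_tip (a point): tip of the amber screwdriver's blade, 155 mm from the middle of the handle
- amber: the amber screwdriver, origin at the middle of its underside as it lies, y axis along it, handle towards +y
- clear_handle (a point): pale yellow-handled screwdriver, 170 mm long, 0.10 kg, lying along its y axis: middle of its round handle (28 mm thick, reaching 38 mm either way along y); the tip lies towards -y, the blade is 6 mm thick. May be absent
- clear_tip (a point): tip of the pale screwdriver's blade, 131 mm from the middle of the handle
- clear: the pale screwdriver, axes as for the amber one
- file_handle (a point): flat file, 226 mm long, 0.2 kg, brown wooden handle, lying along its y axis: middle of its handle (28 mm thick, reaching 50 mm either way along y); the end of the file lies towards -y, its blade is 18 x 11 mm. May be absent
- file_tip (a point): far end of the file's blade, 176 mm from the middle of the handle
- file: the file, axes as for the amber screwdriver

How it is judged:
On the way:
1. the wedge is jammed under the short leg and the riser is level, before the tray is under it or any tool stands in a cup (value of joint riser above -0.004 rad and contact force between wedge and riser_base above 4 N and x of wedge in the frame of short_leg above -0.02 m and x of tray_mid in the frame of bay below 0 m and height (world z) of each of amber_handle, clear_handle, file_handle below 0.1 m), for 0.3 s.
At the end, for the whole second after the job is handed in: Riser level (joint above -0.004) on the wedge (over 4 N, middle at most 20 mm short of the leg); tray under it, front edge at most 10 mm out, within 25 mm of the middle, 0.2 rad straight, not touching it; each tool tip 60 mm or more down its own cup, tilt under 0.6; all at rest (value of joint riser above -0.004 rad and contact force between wedge and riser_base above 4 N and x of wedge in the frame of short_leg above -0.02 m and linear speed of each of wedge, tray below 0.02 m/s and x of tray_mid in the frame of bay between 0.04 and 0.085 m and y of tray_mid in the frame of bay between -0.025 and 0.025 m and angle between the x axis of tray and the x axis of bay, either way round below 0.2 rad and x of tray_post in the frame of bay below 0 m and height (world z) of tray_mid below 0.02 m and contact force between tray and riser_base below 0.3 N and angle between each of amber, clear, file's own y axis and vertical below 0.6 rad and linear speed of each of amber, clear, file below 0.03 m/s and ((horizontal distance between amber_tip and cup0_mouth below 0.026 m and z of amber_tip in the frame of cup0_mouth below -0.06 m) or (horizontal distance between amber_tip and cup1_mouth below 0.026 m and z of amber_tip in the frame of cup1_mouth below -0.06 m) or (horizontal distance between amber_tip and cup2_mouth below 0.026 m and z of amber_tip in the frame of cup2_mouth below -0.06 m)) and ((horizontal distance between clear_tip and cup0_mouth below 0.026 m and z of clear_tip in the frame of cup0_mouth below -0.06 m) or (horizontal distance between clear_tip and cup1_mouth below 0.026 m and z of clear_tip in the frame of cup1_mouth below -0.06 m) or (horizontal distance between clear_tip and cup2_mouth below 0.026 m and z of clear_tip in the frame of cup2_mouth below -0.06 m)) and ((horizontal distance between file_tip and cup0_mouth below 0.026 m and z of file_tip in the frame of cup0_mouth below -0.06 m) or (horizontal distance between file_tip and cup1_mouth below 0.026 m and z of file_tip in the frame of cup1_mouth below -0.06 m) or (horizontal distance between file_tip and cup2_mouth below 0.026 m and z of file_tip in the frame of cup2_mouth below -0.06 m)) and horizontal distance between amber_tip and clear_tip above 0.03 m and horizontal distance between each of amber_tip, clear_tip and file_tip above 0.03 m).
Of amber, clear, file only 2 to 3 are there at a start; the rules pass over those that are not, and their reading is None.
At some moment in a run one of tray may be knocked a few centimetres aside while the robot is not near it.
It also fails if it takes over 210 s, if anything falls off the work surface, if the arm or the gripper's body presses on something with over 40 N, if the wrist force passes 120 N, or if a joint passes its speed limit or range.

## Working session

There is one attempt and no reset: what is moved stays moved. The work goes in short steps, Python scripts to look and compute and a tool call to move; the robot and the scene stay as the last step left them, time stands still between calls to the robot, and variables do not carry over. Pictures are saved under pics/ and viewed, at most 14 in all, crops included, and the job is handed in when it is done.

Besides the shell and the picture viewer there is one more tool, called after "Request:" in YAML: its name, and indented under it one key for each argument. servo_tool: Moves the arm, as the interface text tells. Its arguments: {"type":"object","properties":{"plan":{"type":"array","items":{"type":"array"}},"squeeze":{"type":"number"}},"required":["plan"]}

```bash
ls; mkdir -p pics
cat > h.py <<'E'
import numpy as np, cv2
from scipy.spatial.transform import Rotation as R
from plant import env
def cal(n):
    c=env.get_calibration(n); return np.array(c["mtx"],float),R.from_rotvec(np.ravel(c["rvec"])).as_matrix(),np.ravel(c["tvec"]).astype(float)
def ray(c,u,v,z):
    K,Rm,t=c; d=Rm.T@np.linalg.solve(K,[u,v,1.]); o=-Rm.T@t; return o+d*(z-o[2])/d[2]
def cloud(c,D):
    K,Rm,t=c; v,u=np.indices(D.shape); p=np.stack([(u-K[0,2])*D/K[0,0],(v-K[1,2])*D/K[1,1],D],-1)
    return (p-t)@Rm
def proj(c,P):
    K,Rm,t=c; q=K@(Rm@np.array(P,float)+t); return q[:2]/q[2]
def save(n,im): cv2.imwrite(f"pics/{n}.png",im[...,::-1])
def st():
    s=env.observe(); q=s["eef_rot"]; m=R.from_quat([q[1],q[2],q[3],q[0]]).as_matrix()
    return s,np.array(s["eef_pos"]),m
E
python3 - <<'E'
from h import *
s,p,m=st(); print(s["clock"],p,m.round(3),s["grip_width"])
ims=[]
for n in("top","side"):
    c=cal(n); im,D=env.camera(n); save(n+"0",im); np.savez(n+"0.npz",im=im,D=D); print(n,-c[1].T@c[2],c[1][2])
E
```

```text
pics
0.0 [0.23492484 0.63219407 0.24125984] [[-0.937  0.348 -0.001]
 [ 0.348  0.937 -0.002]
 [-0.    -0.002 -1.   ]] 0.9993985055557565
top [ 0.30685668 -0.10286311  1.27690569] [ 0.18242479  0.00477953 -0.98320819]
side [ 0.45438521 -1.50997672  0.66435948] [ 0.03578448  0.93456151 -0.35399753]
```

View pics/top0.png

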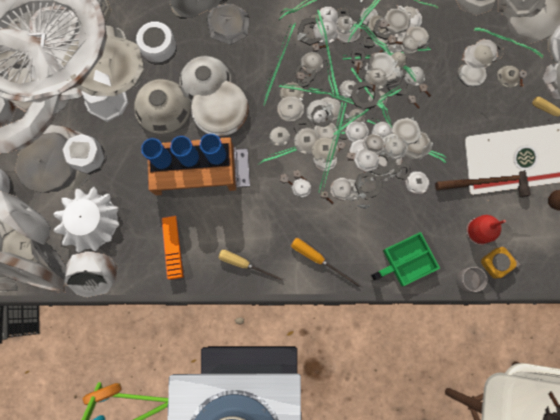

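View pics/side0.png

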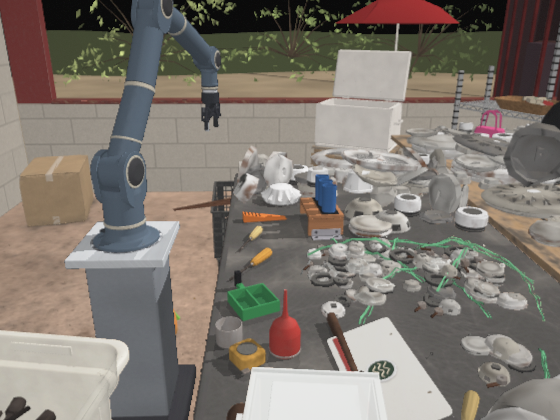

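Top view (up = +x, left = +y): the riser with its cups is near (190,165), the wedge at (172,247), the pale screwdriver at (245,262), the amber one at (325,262), and the tray at (411,260) with its post at (378,275). No file is visible. Side view agrees.

```bash
cat >> h.py <<'E'
def big(m,k=1):
    n,l,s,c=cv2.connectedComponentsWithStats(m.astype(np.uint8)); o=np.argsort(-s[1:,4])[:k]+1
    return [l==i for i in o]
def top(n="top"):
    c=cal(n); im,D=env.camera(n); return c,im,D,cv2.cvtColor(im,cv2.COLOR_RGB2HSV),cloud(c,D)
E
python3 - <<'E'
from h import *
z=np.load("top0.npz"); im,D=z["im"],z["D"]; c=cal("top"); P=cloud(c,D); H=cv2.cvtColor(im,cv2.COLOR_RGB2HSV)
h,s,v=[H[...,i].astype(int) for i in range(3)]
def roi(m,x0,x1,y0,y1):
    o=np.zeros_like(m); o[y0:y1,x0:x1]=m[y0:y1,x0:x1]; return o
S={"wedge":roi((s>170)&(h<20)&(v>120),155,195,205,290),"clear":roi((s>60)&(h<35)&(v>120),210,285,240,290),"amber":roi((s>150)&(h<30)&(v>100),286,370,230,300),
"tray":roi((h>45)&(h<85)&(s>120),365,450,220,300),"riser":roi((h<20)&(s>90)&(v>80),140,240,130,195),"blue":roi((h>95)&(h<125)&(s>120)&(v>40),135,240,125,172)}
for k,m in S.items():
    m=big(m)[0] if k!="blue" else m
    p=P[m&(D>0)]; 
    r=cv2.minAreaRect(np.argwhere(m)[:,::-1].astype(np.float32)); 
    print(k,m.sum(),"z pct",np.percentile(p[:,2],[2,50,98]).round(3),"med",np.median(p,0).round(3)); 
    for b in cv2.boxPoints(r): print("   ",b.round(1),ray(c,*b,0.0)[:2].round(3),end="")
    print()
print("table z",np.median(P[225:235,120:150,2]),np.median(P[270:285,200:220,2]))
big_=cv2.resize(im[120:300,130:450],None,fx=2.5,fy=2.5,interpolation=cv2.INTER_CUBIC); save("crop0",big_)
E
```

```text
wedge 915 z pct [-0.     0.017  0.032] med [0.456 0.16  0.017]
    [161.2 217. ] [0.538 0.193]    [176.5 215.6] [0.542 0.154]    [182.4 277.3] [0.384 0.134]    [167.1 278.8] [0.381 0.173]
clear 319 z pct [-0.002  0.022  0.03 ] med [0.43  0.008 0.022]
    [216.5 257.6] [0.433 0.049]    [221.1 247.3] [0.46  0.038]    [250.1 260.2] [ 0.426 -0.036]    [245.6 270.5] [ 0.401 -0.024]
amber 375 z pct [0.014 0.024 0.031] med [ 0.447 -0.178  0.024]
    [289.8 245.8] [ 0.462 -0.136]    [296.1 236.4] [ 0.487 -0.152]    [325.8 256.2] [ 0.436 -0.227]    [319.5 265.7] [ 0.412 -0.21 ]
tray 1828 z pct [-0.001  0.005  0.033] med [ 0.425 -0.437  0.005]
    [370.9 255.1] [ 0.438 -0.341]    [421.7 230.8] [ 0.499 -0.472]    [439.6 268.3] [ 0.404 -0.512]    [388.8 292.6] [ 0.344 -0.382]
riser 1901 z pct [0.008 0.07  0.078] med [0.624 0.099 0.07 ]
    [145.5 141. ] [0.743 0.242]    [232.3 136.4] [0.754 0.013]    [235.1 189.9] [0.609 0.004]    [148.3 194.5] [0.598 0.229]
blue 1796 z pct [0.072 0.124 0.166] med [0.676 0.118 0.124]
    [141.  138.6] [0.749 0.255]    [223.8 132.7] [0.764 0.036]    [226.  163.6] [0.68  0.029]    [143.2 169.5] [0.665 0.245]
table z 0.0006609089965173784 0.0006834181560282733
```

View pics/crop0.png

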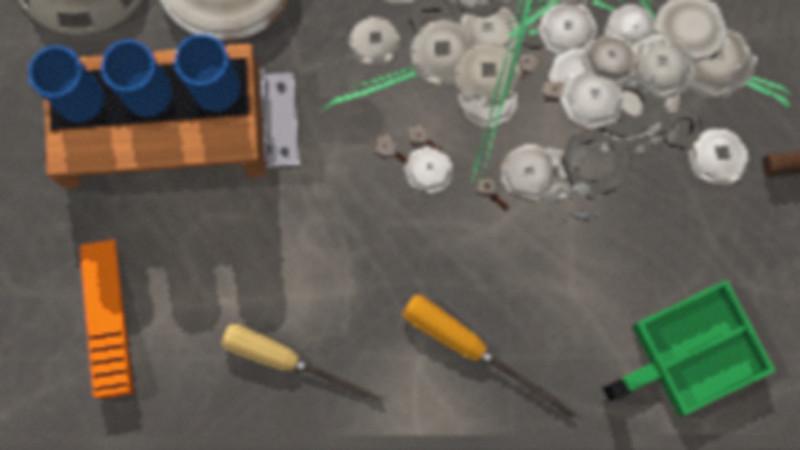

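Crop: the wedge's ribbed thick end is at the bottom (nose to +x), both screwdriver tips point to the lower right, and the tray's handle points to the lower left. Next I get riser geometry from the point cloud.

Run:
```python
from h import *
z=np.load("top0.npz"); im,D=z["im"],z["D"]; c=cal("top"); P=cloud(c,D); H=cv2.cvtColor(im,cv2.COLOR_RGB2HSV)
h,s,v=[H[...,i].astype(int) for i in range(3)]
W=np.zeros(D.shape,bool); W[125:200,135:245]=1
wood=W&(h<20)&(s>90)&(D>0)
p=P[wood&(P[...,2]>.045)]
A=np.c_[p[:,:2],np.ones(len(p))]
top_=p[p[:,2]>.06]
k=np.linalg.lstsq(np.c_[top_[:,:2],np.ones(len(top_))],top_[:,2],rcond=None)[0]; print("plane",k)
r=cv2.minAreaRect(top_[:,:2].astype(np.float32)); print("rect",r,cv2.boxPoints(r).round(3).tolist())
# front edge: per y-bin min x
b=np.round(top_[:,1]/.005).astype(int); ys=[];xs=[]
for i in np.unique(b):
    q=top_[b==i]; ys.append(q[:,1].mean()); xs.append(q[:,0].min())
print(np.c_[ys,xs].round(3).tolist())
bl=W&(h>95)&(h<125)&(s>120); q=P[bl&(D>0)&(P[...,2]>.15)]
for t in cv2.kmeans(q[:,:2].astype(np.float32),3,None,(3,50,1e-5),5,cv2.KMEANS_PP_CENTERS)[2]: 
    qq=q[np.linalg.norm(q[:,:2]-t,axis=1)<.03]; print("cup",t,cv2.minEnclosingCircle(qq[:,:2].astype(np.float32)),np.percentile(qq[:,2],[50,95,99]).round(3))
s_,pp,m=st(); cw=cal("wrist"); o=-cw[1].T@cw[2]; print("cam in tool",m.T@(o-pp),"\n",(m.T@cw[1].T).round(3), cw[0])
# wedge
wm=np.zeros(D.shape,bool); wm[205:290,155:195]=1; wm&=(s>170)&(h<20)&(v>120)&(D>0); w=P[wm]; print(cv2.minAreaRect(w[:,:2].astype(np.float32)),cv2.boxPoints(cv2.minAreaRect(w[:,:2].astype(np.float32))).round(3).tolist())
```

```text
plane [ 0.02394089 -0.03431795  0.05898034]
rect ((0.6596452593803406, 0.11154342442750931), (0.1205393522977829, 0.21029843389987946), 3.824291467666626) [[0.5920000076293945, 0.21199999749660492], [0.6069999933242798, 0.003000000026077032], [0.7269999980926514, 0.010999999940395355], [0.7129999995231628, 0.2199999988079071]]
[[0.006, 0.607], [0.01, 0.607], [0.015, 0.607], [0.02, 0.606], [0.025, 0.605], [0.03, 0.606], [0.034, 0.605], [0.039, 0.605], [0.044, 0.604], [0.049, 0.604], [0.054, 0.604], [0.06, 0.604], [0.064, 0.603], [0.07, 0.603], [0.075, 0.603], [0.08, 0.603], [0.085, 0.602], [0.09, 0.601], [0.095, 0.601], [0.1, 0.601], [0.105, 0.601], [0.11, 0.6], [0.115, 0.601], [0.12, 0.6], [0.125, 0.599], [0.13, 0.599], [0.135, 0.598], [0.14, 0.599], [0.145, 0.599], [0.15, 0.597], [0.155, 0.597], [0.16, 0.597], [0.165, 0.596], [0.17, 0.596], [0.175, 0.596], [0.18, 0.595], [0.185, 0.595], [0.19, 0.594], [0.195, 0.594], [0.2, 0.594], [0.205, 0.593], [0.21, 0.595], [0.215, 0.63]]
cup [0.67742914 0.04893735] ((0.6784892082214355, 0.048303838819265366), 0.025272272527217865) [0.162 0.169 0.171]
cup [0.67285484 0.11649379] ((0.6749643683433533, 0.11494863778352737), 0.025678975507616997) [0.161 0.166 0.168]
cup [0.66998875 0.1839031 ] ((0.6705061197280884, 0.18374204635620117), 0.025908317416906357) [0.158 0.164 0.165]
cam in tool [ 0.08472476 -0.00025557 -0.13108011] 
 [[-0.    -0.945 -0.328]
 [ 1.    -0.001  0.001]
 [-0.001 -0.328  0.945]] [[366.84545516   0.         286.00589495]
 [  0.         366.84545516 211.52830644]
 [  0.           0.           1.        ]]
((0.46070778369903564, 0.1621217429637909), (0.16051064431667328, 0.04335098713636398), 7.549759387969971) [[0.3779999911785126, 0.17299999296665192], [0.3840000033378601, 0.12999999523162842], [0.5429999828338623, 0.1509999930858612], [0.5370000004768372, 0.1940000057220459]]
```

```bash
cat >> h.py <<'E'
def go(x,y,z,yaw):
    """units to target: tool x axis at world angle yaw, tool straight down; turn first, then shift in the target's axes"""
    s,p,m=st(); xt=np.array([np.cos(yaw),np.sin(yaw),0]); zt=np.array([0,0,-1.]); T=np.c_[xt,np.cross(zt,xt),zt]
    rv=R.from_matrix(m.T@T).as_rotvec(degrees=True)/10; d=T.T@(np.array([x,y,z])-p)/.05
    print("turn",rv.round(2),"shift",d.round(2),"pos",p.round(4),"F",np.round(s["ft_force"],1),"w",round(s["grip_width"],3),"gf",round(s["grasp_force"],1),"t",s["clock"])
E
python3 - <<'E'
from h import *
go(.42,.156,.24,np.pi+.13)
E
```

```text
turn [-0.01 -0.   -2.78] shift [-2.43 -9.92  0.03] pos [0.235  0.6322 0.2413] F [ 0.3 -0.3 -0.8] w 1.0 gf 0.0 t 0.1
```

Request:
servo_tool:
  plan:
    - [[0,0,0],[0,0,-0.9],1]
    - [[0,0,0],[0,0,-0.9],1]
    - [[0,0,0],[0,0,-0.98],1]
    - [[-0.16,-0.7,0],[0,0,0],1]
    - [[-0.16,-0.7,0],[0,0,0],1]
    - [[-0.16,-0.7,0],[0,0,0],1]
    - [[-0.16,-0.7,0],[0,0,0],1]
    - [[-0.16,-0.7,0],[0,0,0],1]
    - [[-0.16,-0.7,0],[0,0,0],1]
    - [[-0.16,-0.7,0],[0,0,0],1]

```text
clock: 1.35
eef_pos: [0.3225, 0.3956, 0.242]
eef_rot: [-0.0, -0.065, 0.998, -0.0]
ft_force: [0.4, -0.2, -0.4]
grip_width: 1.004
grasp_force: 0.0
```

Request:
servo_tool:
  plan:
    - [[-0.2,-0.7,0],[0,0,0],1]
    - [[-0.2,-0.7,0],[0,0,0],1]
    - [[-0.2,-0.7,0],[0,0,0],1]
    - [[-0.2,-0.7,0],[0,0,0],1]
    - [[-0.2,-0.7,0],[0,0,0],1]
    - [[-0.2,-0.7,0],[0,0,0],1]
    - [[-0.1,-0.7,0],[0,0,0],1]
    - [[0,0,0],[0,0,0],1]

```text
clock: 2.35
eef_pos: [0.4187, 0.1597, 0.242]
eef_rot: [-0.0, -0.062, 0.998, -0.0]
ft_force: [-0.1, -0.5, 1.3]
grip_width: 1.002
grasp_force: 0.0
```

Run:
```python
from h import *
go(.406,.155,.24,np.pi+.13)
c,im,D,H,P=top("wrist"); save("w1",im); np.savez("w1.npz",im=im,D=D,P=P)
h,s,v=[H[...,i].astype(int) for i in range(3)]
m=big((s>170)&(h<20)&(v>90)&(P[...,2]<.05))[0]; p=P[m&(D>0)]; r=cv2.minAreaRect(p[:,:2].astype(np.float32)); print(r,cv2.boxPoints(r).round(4).tolist(),np.percentile(p[:,2],[1,50,99]))
```

```text
turn [-0.   -0.   -0.03] shift [ 0.26 -0.06  0.04] pos [0.4187 0.1597 0.242 ] F [-0.1 -0.5  1.3] w 1.002 gf 0.0 t 2.35
((0.4629010558128357, 0.15954139828681946), (0.16076494753360748, 0.037881895899772644), 9.368696212768555) [[0.3804999887943268, 0.16509999334812164], [0.38670000433921814, 0.12780000269412994], [0.5453000068664551, 0.15389999747276306], [0.5390999913215637, 0.19130000472068787]] [-0.00011142  0.01626297  0.0299108 ]
```

View pics/w1.png

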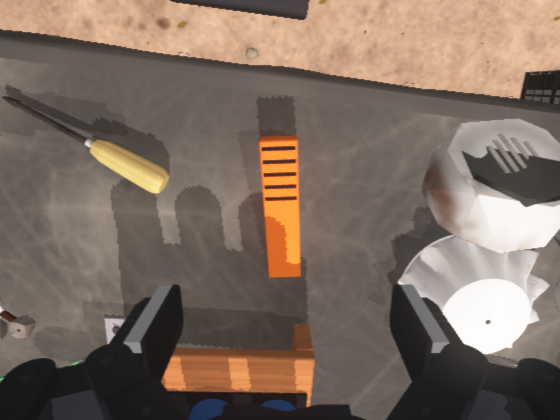

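Wrist view: the wedge runs from (280,140) to (285,275), ribbed thick end toward the robot. The riser's front board is at (240,370) with the short leg at (303,335), and the pale screwdriver is at (130,165).

Run:
```python
from h import *
z=np.load("w1.npz"); im,P=z["im"],z["P"]; H=cv2.cvtColor(im,cv2.COLOR_RGB2HSV); h,s,v=[H[...,i].astype(int) for i in range(3)]
m=(h<20)&(s>90)&(P[...,0]>.57)&(P[...,2]>-.01)&(P[...,2]<.1)&(P[...,1]>0)&(P[...,1]<.23)
p=P[m]; f=p[(p[:,2]>.02)]
print(np.percentile(p,[1,50,99],axis=0).round(3))
fr=p[(p[:,2]>.05)&(p[:,0]<.612)]; k=np.polyfit(fr[:,1],fr[:,0],1); print("front x=",k)
leg=p[(p[:,2]<.05)]; print("leg",len(leg),np.percentile(leg,[1,50,99],axis=0).round(4), "frontx at leg", np.polyval(k,leg[:,1].mean()))
tp=p[p[:,2]>.06]; print("top left edge",np.percentile(tp[:,1],[99,99.8]))
go(.4087,.1505,.05,np.pi+.16)
```

```text
[[0.596 0.063 0.011]
 [0.617 0.143 0.068]
 [0.649 0.212 0.072]]
front x= [-0.04065682  0.60915574]
leg 463 [[ 0.5949  0.1321 -0.0011]
 [ 0.5965  0.1982  0.0274]
 [ 0.6482  0.2092  0.0496]] frontx at leg 0.6011535771854787
top left edge [0.21268526 0.21465699]
turn [ 0.   -0.   -0.19] shift [ 0.23 -0.19  3.84] pos [0.4183 0.1616 0.2421] F [0.1 0.7 0.4] w 1.001 gf 0.0 t 2.4
```

Request:
servo_tool:
  plan:
    - [[0.23,-0.19,0.5],[0,0,-0.19],1]
    - [[0,0,0.7],[0,0,0],1]
    - [[0,0,0.7],[0,0,0],1]
    - [[0,0,0.7],[0,0,0],1]
    - [[0,0,0.7],[0,0,0],1]
    - [[0,0,0.5],[0,0,0],0.5]
    - [[0,0,0.2],[0,0,0],0.3]
    - [[0,0,0.2],[0,0,0],0.2]
    - [[0,0,0.2],[0,0,0],0.2]
    - [[0,0,0.2],[0,0,0],0.2]

```text
clock: 3.65
eef_pos: [0.4086, 0.1519, 0.0122]
eef_rot: [0.001, -0.081, 0.997, 0.0]
ft_force: [-0.1, 0.4, -0.6]
grip_width: 0.6
grasp_force: 0.0
```

Run:
```python
from h import *
go(.4087,.1505,.009,np.pi+.16)
```

```text
turn [0.   0.01 0.01] shift [ 0.   -0.03  0.06] pos [0.4086 0.1519 0.0122] F [-0.1  0.4 -0.6] w 0.6 gf 0.0 t 3.65
```

Close on the wedge.

Request:
servo_tool:
  plan:
    - [[0,-0.02,0.04],[0,0,0],0]
    - [[0,0,0],[0,0,0],-0.5]
    - [[0,0,0],[0,0,0],-1]
    - [[0,0,0],[0,0,0],-1]
    - [[0,0,0],[0,0,0],-1]
    - [[0,0,0],[0,0,0],-1]
  squeeze: 80

```text
clock: 4.4
eef_pos: [0.4083, 0.1506, 0.0104]
eef_rot: [0.0, -0.081, 0.997, 0.0]
ft_force: [0.1, -0.1, -0.2]
grip_width: 0.408
grasp_force: 80.2
```

Run:
```python
from h import *
# pre-insert: wedge centre 110 mm in front of leg along riser x (yaw .067); grip 55 behind
d=np.array([np.cos(.067),np.sin(.067)]); L=np.array([.595,.1995])
g=L-d*(.095+.055); print(g); go(*g,.014,np.pi+.067)
```

```text
[0.44533655 0.18945752]
turn [0.   0.   0.55] shift [-0.79  0.73 -0.07] pos [0.4083 0.1506 0.0104] F [ 0.1 -0.1 -0.2] w 0.408 gf 80.2 t 4.4
```

Request:
servo_tool:
  plan:
    - [[0,0,-0.06],[0,0,0],-1]
    - [[0,0,0],[0,0,0.28],-1]
    - [[0,0,0],[0,0,0.27],-1]
    - [[-0.26,0.24,0],[0,0,0],-1]
    - [[-0.26,0.24,0],[0,0,0],-1]
    - [[-0.27,0.25,0],[0,0,0],-1]
    - [[0,0,0],[0,0,0],-1]

```text
clock: 5.28
eef_pos: [0.4471, 0.1919, 0.0134]
eef_rot: [0.001, -0.034, 0.999, 0.001]
ft_force: [-0.0, -0.0, -0.8]
grip_width: 0.406
grasp_force: 79.7
```

Run:
```python
from h import *
go(.4453,.1895,.011,np.pi+.067)
c,im,D,H,P=top("wrist"); save("w2",im); np.savez("w2.npz",im=im,D=D,P=P)
h,s,v=[H[...,i].astype(int) for i in range(3)]
m=big((s>170)&(h<20)&(v>90)&(P[...,2]<.045))[0]; p=P[m&(D>0)]; r=cv2.minAreaRect(p[:,:2].astype(np.float32)); print(r,cv2.boxPoints(r).round(4).tolist(),np.percentile(p[:,2],[1,50,99]))
```

```text
turn [0.01 0.01 0.01] shift [ 0.04 -0.04  0.05] pos [0.4471 0.1919 0.0134] F [-0.  -0.  -0.8] w 0.406 gf 79.7 t 5.275
((0.46859511733055115, 0.19271670281887054), (0.09487996995449066, 0.04412712901830673), 6.404177188873291) [[0.4189999997615814, 0.2093999981880188], [0.4239000082015991, 0.1655000001192093], [0.5181999802589417, 0.1761000007390976], [0.5133000016212463, 0.2198999971151352]] [0.005341   0.02639246 0.03292559]
```

View pics/w2.png

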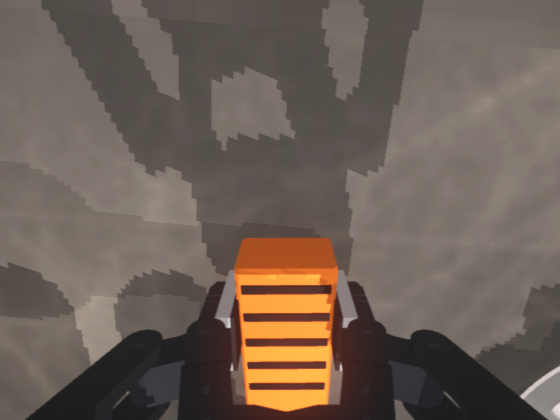

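The wedge is held squarely between the pads (x 235–335). Lower it to the table and push.

Request:
servo_tool:
  plan:
    - [[0,-0.04,0.06],[0,0,0],-1]
    - [[-0.2,0,0],[0,0,0],-1]
    - [[-0.2,0,0],[0,0,0],-1]
    - [[-0.2,0,0],[0,0,0],-1]
    - [[-0.2,0,0],[0,0,0],-1]
    - [[-0.2,0,0],[0,0,0],-1]
    - [[0,0,0],[0,0,0],-1]

```text
clock: 6.2
eef_pos: [0.496, 0.1904, 0.0104]
eef_rot: [0.001, -0.033, 0.999, 0.0]
ft_force: [0.8, 0.0, 1.9]
grip_width: 0.404
grasp_force: 81.3
```

Run:
```python
from h import *
L=np.array([.595,.1995]); d=np.array([np.cos(.067),np.sin(.067)]); g=L-d*.055
go(*g,.011,np.pi+.067)
c,im,D,H,P=top("top"); save("t2",cv2.resize(im[125:300,120:260],None,fx=4,fy=4,interpolation=cv2.INTER_CUBIC)[:600])
```

```text
turn [ 0.    0.01 -0.01] shift [-0.89  0.05 -0.01] pos [0.496  0.1904 0.0104] F [0.8 0.  1.9] w 0.404 gf 81.3 t 6.2
```

View pics/t2.png

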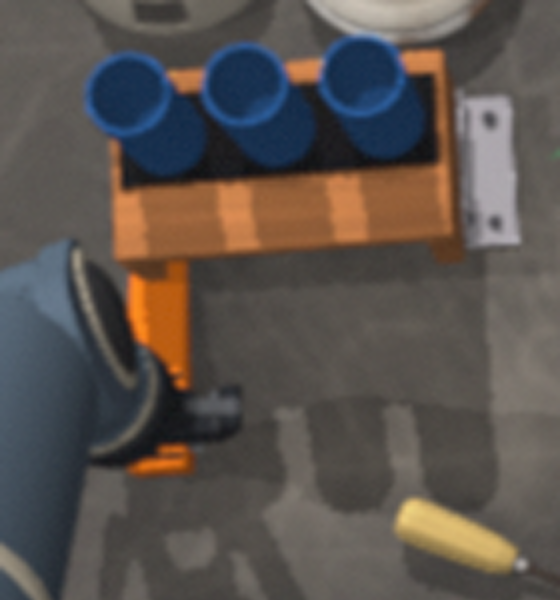

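The wedge's nose is under the leg and nearly centred (leg foot at about (148,270), wedge at 130–188). Keep pushing, a touch left.

Request:
servo_tool:
  plan:
    - [[-0.12,0.03,0],[0,0,0],-1]
    - [[-0.12,0.03,0],[0,0,0],-1]
    - [[-0.12,0,0],[0,0,0],-1]
    - [[-0.12,0,0],[0,0,0],-1]
    - [[-0.12,0,0],[0,0,0],-1]
    - [[0,0,0],[0,0,0],-1]

```text
clock: 7.0
eef_pos: [0.5188, 0.1949, 0.0103]
eef_rot: [-0.006, -0.034, 0.999, -0.001]
ft_force: [-15.1, -2.6, 18.0]
grip_width: 0.406
grasp_force: 89.6
```

```bash
cat >> h.py <<'E'
def tilt():
    c,im,D,H,P=top("top"); h,s=H[...,0].astype(int),H[...,1]
    m=np.zeros(D.shape,bool); m[160:190,140:240]=1; m&=(h<20)&(s>90)&(D>0)&(P[...,2]>.06)&(P[...,2]<.09)
    q=P[m]; yy=-.067*(q[:,0]-.6)+.998*(q[:,1]-.105); xx=.998*(q[:,0]-.6)+.067*(q[:,1]-.105)
    ok=(xx>.004)&(xx<.035); k=np.polyfit(yy[ok],q[ok,2],1); print("tilt",k[0].round(4),"z mid",k[1].round(4)); return c,im,D,H,P
E
python3 - <<'E'
from h import *
L=np.array([.595,.1995]); d=np.array([np.cos(.067),np.sin(.067)]); g=L-d*.055
go(*g,.011,np.pi+.067); tilt()
E
```

```text
turn [-0.01 -0.07  0.  ] shift [-0.43 -0.01 -0.01] pos [0.5188 0.1949 0.0103] F [-15.1  -2.6  18. ] w 0.406 gf 89.6 t 7.0
tilt -0.0201 z mid 0.0721
```

Request:
servo_tool:
  plan:
    - [[-0.1,0,0],[0,0,0],-1]
    - [[-0.1,0,0],[0,0,0],-1]
    - [[-0.1,0,0],[0,0,0],-1]
    - [[-0.1,0,0],[0,0,0],-1]
    - [[0,0,0],[0,0,0],-1]
  squeeze: 110

```text
clock: 7.68
eef_pos: [0.5384, 0.1969, 0.0104]
eef_rot: [-0.007, -0.034, 0.999, -0.001]
ft_force: [-14.3, -0.9, 17.7]
grip_width: 0.403
grasp_force: 116.2
```

Run:
```python
from h import *
L=np.array([.595,.1995]); d=np.array([np.cos(.067),np.sin(.067)]); g=L-d*.055
go(*g,.011,np.pi+.067); tilt()
```

```text
turn [-0.01 -0.08  0.01] shift [-0.03 -0.02 -0.01] pos [0.5384 0.1969 0.0104] F [-14.3  -0.9  17.7] w 0.403 gf 116.2 t 7.675
tilt -0.0041 z mid 0.0737
```

Request:
servo_tool:
  plan:
    - [[-0.06,0,0],[0,0,0],-1]
    - [[-0.06,0,0],[0,0,0],-1]
    - [[0,0,0],[0,0,0],-1]
    - [[0,0,0],[0,0,0],-1]

```text
clock: 8.22
eef_pos: [0.5426, 0.1973, 0.0104]
eef_rot: [-0.009, -0.034, 0.999, -0.001]
ft_force: [-20.2, -2.0, 22.1]
grip_width: 0.402
grasp_force: 118.0
```

Run:
```python
from h import *
tilt()
```

```text
tilt 0.0016 z mid 0.0741
```

Request:
servo_tool:
  plan:
    - [[-0.08,0,0],[0,0,0],-1]
    - [[-0.08,0,0],[0,0,0],-1]
    - [[0,0,0],[0,0,0],-1]
    - [[0,0,0],[0,0,0],-1]
    - [[0,0,0],[0,0,0],-1]

```text
clock: 8.9
eef_pos: [0.5432, 0.1974, 0.0104]
eef_rot: [-0.016, -0.035, 0.999, -0.002]
ft_force: [-36.1, -3.7, 38.2]
grip_width: 0.399
grasp_force: 124.1
```

Run:
```python
from h import *
tilt()
```

```text
tilt 0.0027 z mid 0.0741
```

Jammed (force jumps, no travel, level). Unload the arm, release, lift.

Request:
servo_tool:
  plan:
    - [[0.08,0,0],[0,0,0],-1]
    - [[0.08,0,0],[0,0,0],-1]
    - [[0,0,0],[0,0,0],0.1]
    - [[0,0,0],[0,0,0],0.3]
    - [[0,0,0],[0,0,0],0.3]
    - [[0,0,0],[0,0,0],0.3]

```text
clock: 9.7
eef_pos: [0.5514, 0.1975, 0.0102]
eef_rot: [0.0, -0.033, 0.999, -0.0]
ft_force: [-0.2, 0.5, 0.5]
grip_width: 0.653
grasp_force: 0.0
```

Request:
servo_tool:
  plan:
    - [[0.1,0,-0.1],[0,0,0],0.3]
    - [[0.2,0,-0.5],[0,0,0],0.3]
    - [[0.4,0,-0.8],[0,0,0],0.3]
    - [[0.4,0,-0.8],[0,0,0],0.3]
    - [[0.3,0,-0.8],[0,0,0],0.3]
    - [[0.3,-0.3,-0.8],[0,0,0],1]
    - [[0,0,-0.5],[0,0,0],1]
    - [[0,0,0],[0,0,0],1]

```text
clock: 10.7
eef_pos: [0.468, 0.1774, 0.2275]
eef_rot: [0.002, -0.033, 0.999, 0.001]
ft_force: [-1.0, 0.3, -0.3]
grip_width: 1.001
grasp_force: 0.0
```

Run:
```python
from h import *
go(.43,.02,.2,np.pi)
c,im,D,H,P=tilt()
c,im,D,H,P=top("wrist"); save("w3",im); np.savez("w3.npz",im=im,D=D,P=P)
h,s,v=[H[...,i].astype(int) for i in range(3)]
for k,m in{"wedge":(s>170)&(h<20)&(v>90)&(P[...,2]<.045),"clear":(s>50)&(h>15)&(h<40)&(v>110)&(P[...,0]<.56)&(P[...,0]>.33)&(P[...,1]<.13)}.items():
    m=big(m)[0]; p=P[m&(D>0)]; r=cv2.minAreaRect(p[:,:2].astype(np.float32)); print(k,m.sum(),r,cv2.boxPoints(r).round(4).tolist(),np.percentile(p[:,2],[1,50,99]))
```

```text
turn [0.01 0.03 0.38] shift [ 0.76 -3.15  0.55] pos [0.468  0.1774 0.2275] F [-1.   0.3 -0.3] w 1.001 gf 0.0 t 10.7
tilt 0.0042 z mid 0.0742
wedge 2684 ((0.5973262786865234, 0.20129217207431793), (0.15892796218395233, 0.036477360874414444), 4.109673023223877) [[0.5167999863624573, 0.21379999816417694], [0.5194000005722046, 0.17739999294281006], [0.6779000163078308, 0.18880000710487366], [0.6753000020980835, 0.22519999742507935]] [-7.54888701e-05  2.05343857e-02  3.01661195e-02]
clear 2509 ((0.4302365481853485, -0.0017497874796390533), (0.08711246401071548, 0.03458479791879654), 67.18028259277344) [[0.39739999175071716, -0.03519999980926514], [0.4293000102043152, -0.04859999939799309], [0.46309998631477356, 0.031700000166893005], [0.4311999976634979, 0.045099999755620956]] [-0.00106501  0.02137901  0.02702037]
```

View pics/w3.png

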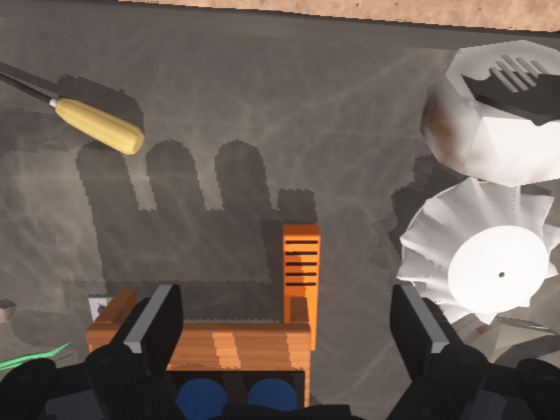

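The wedge is in under the leg (302,235)–(300,350) and the riser reads level; the pale screwdriver handle is at (100,128).

```bash
cat >> h.py <<'E'
def handle(P,D,H,lo,hi,xr,yr,L):
    h,s,v=[H[...,i].astype(int) for i in range(3)]
    m=(h>=lo)&(h<=hi)&(s>60)&(v>90)&(P[...,0]>xr[0])&(P[...,0]<xr[1])&(P[...,1]>yr[0])&(P[...,1]<yr[1])&(P[...,2]>.006)&(P[...,2]<.05)&(D>0)
    m=cv2.morphologyEx(m.astype(np.uint8),cv2.MORPH_OPEN,np.ones((3,3)))>0
    p=P[big(m)[0]&m][:,:2]; r=cv2.minAreaRect(p.astype(np.float32)); b=cv2.boxPoints(r)
    e=b[1]-b[0] if np.linalg.norm(b[1]-b[0])>np.linalg.norm(b[2]-b[1]) else b[2]-b[1]; e/=np.linalg.norm(e); e*=np.sign(e[1])
    print("handle",np.array(r[0]).round(4),np.array(r[1]).round(4),"u yaw",np.arctan2(e[1],e[0]).round(4)); return np.array(r[0]),e
E
python3 - <<'E'
from h import *
z=np.load("w3.npz"); im,D,P=z["im"],z["D"],z["P"]; H=cv2.cvtColor(im,cv2.COLOR_RGB2HSV)
c0,u=handle(P,D,H,15,40,(.33,.56),(-.1,.13),.076)
c0,u=handle(P,D,H,18,32,(.33,.56),(-.1,.13),.076)
z=np.load("top0.npz"); im,D=z["im"],z["D"]; P=cloud(cal("top"),D);H=cv2.cvtColor(im,cv2.COLOR_RGB2HSV)
handle(P,D,H,15,40,(.33,.56),(-.1,.13),.076); handle(P,D,H,8,30,(.33,.56),(-.3,-.1),.09)
print(np.round(env.observe()["qpos"],3))
g=c0+u*.01; go(*g,.15,np.arctan2(u[1],u[0]))
E
```

```text
handle [0.4281 0.0032] [0.0797 0.0275] u yaw 1.1603
handle [0.4281 0.0032] [0.0797 0.0275] u yaw 1.1603
handle [0.427  0.0038] [0.0758 0.0269] u yaw 1.1566
handle [ 0.4473 -0.181 ] [0.091  0.0289] u yaw 0.9962
[-0.562  0.198  0.133  1.97  -0.032  0.976  1.224]
turn [-0.   -0.   11.73] shift [-3.29  0.68  1.5 ] pos [0.4666 0.177  0.2249] F [-0.7  0.5 -1.2] w 0.998 gf 0.0 t 10.8
```

Request:
servo_tool:
  plan:
    - [[0,0,0],[0,0,0.98],1]
    - [[0,0,0],[0,0,0.98],1]
    - [[0,0,0],[0,0,0.98],1]
    - [[0,0,0],[0,0,0.98],1]
    - [[0,0,0],[0,0,0.98],1]
    - [[0,0,0],[0,0,0.98],1]
    - [[0,0,0],[0,0,0.98],1]
    - [[0,0,0],[0,0,0.98],1]
    - [[0,0,0],[0,0,0.98],1]
    - [[0,0,0],[0,0,0.98],1]

```text
clock: 12.05
eef_pos: [0.4663, 0.1768, 0.2235]
eef_rot: [-0.0, 0.734, 0.679, -0.002]
ft_force: [0.6, -0.3, 0.3]
grip_width: 1.0
grasp_force: 0.0
```

Request:
servo_tool:
  plan:
    - [[0,0,0],[0,0,0.97],1]
    - [[0,0,0],[0,0,0.96],1]
    - [[-0.55,0.11,0.25],[0,0,0],1]
    - [[-0.55,0.11,0.25],[0,0,0],1]
    - [[-0.55,0.11,0.25],[0,0,0],1]
    - [[-0.55,0.11,0.25],[0,0,0],1]
    - [[-0.55,0.12,0.25],[0,0,0],1]
    - [[-0.54,0.12,0.25],[0,0,0],1]
    - [[0,0,0],[0,0,0],0.5]
    - [[0,0,0],[0,0,0],0.5]

```text
clock: 13.3
eef_pos: [0.4328, 0.0133, 0.1498]
eef_rot: [-0.0, 0.836, 0.549, -0.0]
ft_force: [0.7, -0.4, 0.5]
grip_width: 0.749
grasp_force: 0.0
```

Run:
```python
from h import *
u=np.array([np.cos(1.16),np.sin(1.16)]);g=np.array([.428,.0034])+u*.01; print(g);go(*g,.01,1.16)
```

```text
[0.4319934  0.01256803]
turn [-0.    0.    0.01] shift [-0.02 -0.01  2.8 ] pos [0.4328 0.0133 0.1498] F [ 0.7 -0.4  0.5] w 0.749 gf 0.0 t 13.3
```

Request:
servo_tool:
  plan:
    - [[-0.02,-0.01,0.7],[0,0,0],0.4]
    - [[0,0,0.7],[0,0,0],0.4]
    - [[0,0,0.7],[0,0,0],0.4]
    - [[0,0,0.4],[0,0,0],0.4]
    - [[0,0,0.3],[0,0,0],0.4]
    - [[0,0,0],[0,0,0],0]
    - [[0,0,0],[0,0,0],-0.5]
    - [[0,0,0],[0,0,0],-1]
    - [[0,0,0],[0,0,0],-1]
    - [[0,0,0],[0,0,0],-1]
  squeeze: 60

```text
clock: 14.55
eef_pos: [0.4327, 0.0122, 0.0111]
eef_rot: [0.0, 0.836, 0.548, 0.001]
ft_force: [-0.3, 0.5, 6.9]
grip_width: 0.287
grasp_force: 61.5
```

Request:
servo_tool:
  plan:
    - [[0,0,-0.5],[0,0,0],-1]
    - [[0,0,-0.7],[0,0,0],-1]
    - [[0,0,-0.8],[0,0,0],-1]
    - [[0,0,-0.8],[0,0,0],-1]
    - [[0,0,-0.8],[0,0,0],-1]
    - [[0,0,-0.8],[0,0,0],-1]
    - [[0,0,-0.8],[0,0,0],-1]
    - [[0,0,0],[0,0,0],-1]

```text
clock: 15.55
eef_pos: [0.4334, 0.012, 0.273]
eef_rot: [0.001, 0.836, 0.548, 0.003]
ft_force: [0.1, -0.2, -0.8]
grip_width: 0.286
grasp_force: 59.1
```

```bash
cat > fk.py <<'E'
import numpy as np, itertools
from scipy.spatial.transform import Rotation as R
from scipy.optimize import least_squares
def fk(q,sg,L):
    # L: d1,l1,a1,l2,a2,a3,dt
    d1,l1,a1,l2,a2,a3,dt=L; T=np.eye(3); p=np.zeros(3); off=[(0,0,d1),(0,0,0),(0,0,l1),(a1,0,0),(a2,0,l2),(0,0,0),(a3,0,dt)]
    ax="zyzyzyz"
    for i in range(7):
        T=T@R.from_euler(ax[i],sg[i]*q[i]).as_matrix() if i not in(6,) else T
        p=p+T@np.array(off[i])
        if i==6: T=T@R.from_euler("z",sg[i]*q[i]).as_matrix()
    return p,T
E
cat > fit.py <<'E'
from fk import *
S=np.load("samples.npy",allow_pickle=True)
best=[]
for sg in itertools.product([-1],[1],[1,-1],[1],[1,-1],[1],[1,-1]):
    def f(L,full=False):
        e=[]
        for q,p,m in S:
            pp,T=fk(q,sg,L[:7]); C=R.from_euler("z",L[7]).as_matrix()
            e+=list((pp-p))+list(.2*R.from_matrix((T@C).T@m).as_rotvec())+[1e-3*x for x in L[:7]]
        return np.array(e)
    for o in(0,1.57,3.14,-1.57):
        r=least_squares(f,[.33,.35,0,.35,0,0,.3,o]); best.append((r.cost,sg,r.x.round(3)))
best.sort(key=lambda b:b[0])
for b in best[:4]: print(b)
np.savez("fk.npz",sg=best[0][1],L=best[0][2])
E
python3 - <<'E'
from h import *
s,p,m=st(); q=np.array(s["qpos"]); print(q.round(3),p,m.round(3))
from scipy.spatial.transform import Rotation as R
def yawm(a):
    x=np.array([np.cos(a),np.sin(a),0]);z=np.array([0,0,-1.]);return np.c_[x,np.cross(z,x),z]
S=[(np.array([-1.244,.469,-.049,1.532,.024,1.141,-.082]),np.array([.2349,.6322,.2413]),np.array([[-.937,.348,-.001],[.348,.937,-.002],[0,-.002,-1]])),
(np.array([-.562,.198,.133,1.97,-.032,.976,1.224]),np.array([.4675,.1772,.2265]),yawm(np.pi+.066)),(q,p,m)]
np.save("samples.npy",np.array(S,dtype=object))
E
python3 fit.py
```

```text
[-0.664  0.014  0.556  2.059 -0.011  1.064 -0.513] [0.43344427 0.01199786 0.27296021] [[ 0.398  0.917  0.006]
 [ 0.917 -0.398  0.003]
 [ 0.005  0.005 -1.   ]]
(np.float64(0.0016815290958534803), (-1, 1, -1, 1, 1, 1, -1), array([ -6.081,   0.382, -10.801,   0.527,  11.07 ,  -0.133,  -6.45 ,
         1.58 ]))
(np.float64(0.0016815290958535367), (-1, 1, -1, 1, 1, 1, -1), array([ -6.081,   0.382, -10.801,   0.527,  11.07 ,  -0.133,  -6.45 ,
        -4.703]))
(np.float64(0.0016815290958535443), (-1, 1, -1, 1, 1, 1, -1), array([ -6.081,   0.382, -10.801,   0.527,  11.07 ,  -0.133,  -6.45 ,
         1.58 ]))
(np.float64(0.0016815290958535711), (-1, 1, -1, 1, 1, 1, -1), array([ -6.081,   0.382, -10.801,   0.527,  11.07 ,  -0.133,  -6.45 ,
         1.58 ]))
```

Request:
servo_tool:
  plan:
    - [[0,0,-0.5],[0,0.5,0],-1]
    - [[0,0,0],[0,0.7,0],-1]
    - [[0,0,0],[0,0.7,0],-1]
    - [[0,0,0],[0,0.7,0],-1]
    - [[0,0,0],[0,0,0],-1]

```text
clock: 16.18
eef_pos: [0.4303, 0.0103, 0.2936]
eef_rot: [-0.124, 0.816, 0.532, 0.187]
ft_force: [-0.0, -0.4, -2.2]
grip_width: 0.289
grasp_force: 59.1
```

```bash
cat > rec.py <<'E'
from h import *
s,p,m=st(); q=np.array(s["qpos"]); print(q.round(3),p.round(4),"z",m[:,2].round(3),"x",m[:,0].round(3),"F",np.round(s["ft_force"],1))
S=list(np.load("samples.npy",allow_pickle=True)); S.append((q,p,m)); T=np.empty((len(S),3),object)
for i,r in enumerate(S): T[i]=list(r)
np.save("samples.npy",T)
E
python3 rec.py; sed -i 's/1e-3\*x for x in L\[:7\]/3e-3*x for x in (L[0]-.33,L[2],L[4],L[5],L[2]+L[4])/' fit.py; python3 fit.py
```

```text
[-0.584 -0.078  0.729  2.146 -0.466  0.985 -0.02 ] [0.4303 0.0103 0.2936] z [ 0.173  0.401 -0.9  ] x [0.364 0.823 0.436] F [-0.  -0.4 -2.2]
(np.float64(0.0024165244850783613), (-1, 1, -1, 1, -1, 1, -1), array([ 0.448,  0.521,  0.241,  0.42 , -0.198, -0.074,  0.457,  1.571]))
(np.float64(0.002416524485078365), (-1, 1, -1, 1, -1, 1, -1), array([ 0.448,  0.521,  0.241,  0.42 , -0.198, -0.074,  0.457,  1.571]))
(np.float64(0.002416524485078367), (-1, 1, -1, 1, -1, 1, -1), array([ 0.448,  0.521,  0.241,  0.42 , -0.198, -0.074,  0.457,  1.571]))
(np.float64(0.00241652448507837), (-1, 1, -1, 1, -1, 1, -1), array([ 0.448,  0.521,  0.241,  0.42 , -0.198, -0.074,  0.457,  1.571]))
```

The wrist only tips to the right within its joint range, so I'll set the tool down rotated and regrip it the other way round. First bring it back upright and turn.

Request:
servo_tool:
  plan:
    - [[0,0,0],[0,-0.9,0],-1]
    - [[0,0,0],[0,-0.85,0],-1]
    - [[0,0,0],[0,-0.85,0],-1]
    - [[0,0,0],[0,0,0.95],-1]
    - [[0,0,0],[0,0,0.95],-1]
    - [[0,0,0],[0,0,0.95],-1]
    - [[0,0,0],[0,0,0.95],-1]
    - [[0,0,0],[0,0,0.95],-1]
    - [[0,0,0],[0,0,0.95],-1]
    - [[0,0,0],[0,0,0],-1]

```text
clock: 17.42
eef_pos: [0.4321, 0.0129, 0.295]
eef_rot: [0.001, 0.996, 0.085, -0.0]
ft_force: [0.2, -0.3, -0.1]
grip_width: 0.285
grasp_force: 59.1
```

```bash
python3 rec.py; python3 -c "
from h import *
go(.47,.02,.15,-.785)"
```

```text
[-0.645 -0.007  0.521  2.024  0.006  1.124 -1.527] [0.4321 0.0129 0.295 ] z [-0.    -0.002 -1.   ] x [ 0.986  0.169 -0.001] F [ 0.2 -0.3 -0.1]
turn [ 0.01 -0.    5.47] shift [ 0.44 -0.64  2.9 ] pos [0.4321 0.0129 0.295 ] F [ 0.2 -0.3 -0.1] w 0.285 gf 59.1 t 17.425
```

Request:
servo_tool:
  plan:
    - [[0,0,0],[0,0,0.91],-1]
    - [[0,0,0],[0,0,0.91],-1]
    - [[0,0,0],[0,0,0.91],-1]
    - [[0,0,0],[0,0,0.91],-1]
    - [[0,0,0],[0,0,0.91],-1]
    - [[0,0,0],[0,0,0.91],-1]
    - [[0.22,-0.32,0.7],[0,0,0],-1]
    - [[0.22,-0.32,0.8],[0,0,0],-1]
    - [[0,0,0.7],[0,0,0],-1]
    - [[0,0,0.7],[0,0,0],-1]

```text
clock: 18.68
eef_pos: [0.4703, 0.0197, 0.1488]
eef_rot: [0.001, 0.924, -0.381, -0.0]
ft_force: [0.0, 0.7, -1.2]
grip_width: 0.284
grasp_force: 59.1
```

```bash
python3 rec.py; python3 -c "
from h import *
go(.47,.02,.013,-.785)"
```

```text
[-0.567  0.272  0.516  2.126 -0.187  0.787 -2.287] [0.4703 0.0197 0.1488] z [-0.001 -0.001 -1.   ] x [ 0.709 -0.705  0.   ] F [ 0.   0.7 -1.2]
turn [ 0.01 -0.    0.02] shift [-0.01  0.    2.72] pos [0.4703 0.0197 0.1488] F [ 0.   0.7 -1.2] w 0.284 gf 59.1 t 18.675
```

Request:
servo_tool:
  plan:
    - [[0,0,0.8],[0,0,0],-1]
    - [[0,0,0.8],[0,0,0],-1]
    - [[0,0,0.6],[0,0,0],-1]
    - [[0,0,0.3],[0,0,0],-1]
    - [[0,0,0.2],[0,0,0],-1]
    - [[0,0,0],[0,0,0],-1]
    - [[0,0,0],[0,0,0],-0.1]
    - [[0,0,0],[0,0,0],0.2]
    - [[0,0,0],[0,0,0],0.3]
    - [[0,0,-0.4],[0,0,0],0.4]

```text
clock: 19.92
eef_pos: [0.4693, 0.0189, 0.0349]
eef_rot: [0.001, 0.924, -0.383, -0.001]
ft_force: [0.3, -0.1, 0.2]
grip_width: 0.699
grasp_force: 0.0
```

Request:
servo_tool:
  plan:
    - [[0,0,-0.8],[0,0,0],0.4]
    - [[0,0,-0.8],[0,0,0],0.4]
    - [[0,0,0],[0,0,-1],0.4]
    - [[0,0,0],[0,0,-1],0.4]
    - [[0,0,0],[0,0,-1],0.4]
    - [[0,0,0],[0,0,-1],0.4]
    - [[0,0,0],[0,0,-1],0.4]
    - [[0,0,0],[0,0,-1],0.4]
    - [[0,0,0],[0,0,-1],0.4]
    - [[0,0,0],[0,0,-1],0.4]

```text
clock: 21.18
eef_pos: [0.4701, 0.0188, 0.1155]
eef_rot: [0.0, 0.953, 0.303, 0.0]
ft_force: [-0.3, 0.4, -0.6]
grip_width: 0.7
grasp_force: 0.0
```

Request:
servo_tool:
  plan:
    - [[0,0,0],[0,0,-1],0.4]
    - [[0,0,0],[0,0,-1],0.4]
    - [[0,0,0],[0,0,-1],0.4]
    - [[0,0,0],[0,0,-1],0.4]
    - [[0,0,0],[0,0,-1],0.4]
    - [[0,0,0],[0,0,-1],0.4]
    - [[0,0,0],[0,0,-1],0.4]
    - [[0,0,0],[0,0,-1],0.4]
    - [[0,0,0],[0,0,-1],0.4]
    - [[0,0,0],[0,0,-1],0.4]

```text
clock: 22.42
eef_pos: [0.4701, 0.0188, 0.1155]
eef_rot: [0.0, 0.381, 0.925, -0.0]
ft_force: [0.2, 0.4, 0.1]
grip_width: 0.699
grasp_force: 0.0
```

```bash
python3 rec.py
python3 - <<'E'
from h import *
c,im,D,H,P=top("top"); handle(P,D,H,15,40,(.33,.56),(-.1,.13),.076)
c,im,D,H,P=top("wrist"); save("w4",im); handle(P,D,H,15,40,(.33,.56),(-.1,.13),.076)
go(.47,.02,.013,2.356)
E
```

```text
[ 0.038  0.314 -0.198  2.123  0.094  0.712  0.567] [0.4701 0.0188 0.1155] z [ 0. -0. -1.] x [-0.71   0.704 -0.   ] F [0.2 0.4 0.1]Traceback (most recent call last):
  File "<stdin>", line 2, in <module>
  File "h.py", line 36, in handle
    p=P[big(m)[0]&m][:,:2]; r=cv2.minAreaRect(p.astype(np.float32)); b=cv2.boxPoints(r)
        ~~~~~~^^^
IndexError: list index out of range
```

Run:
```python
from h import *
c,im,D,H,P=top("wrist"); handle(P,D,H,15,40,(.33,.56),(-.1,.13),.076)
go(.47,.0195,.012,2.356)
```

```text
handle [0.4631 0.0261] [0.0274 0.0762] u yaw 2.3743
turn [ 0.    0.   -0.01] shift [0.01 0.01 2.07] pos [0.4701 0.0187 0.1155] F [0.1 0.9 0.7] w 0.702 gf 0.0 t 22.525
```

Request:
servo_tool:
  plan:
    - [[0,0,0.7],[0,0,0],0.4]
    - [[0,0,0.7],[0,0,0],0.4]
    - [[0,0,0.4],[0,0,0],0.4]
    - [[0,0,0.26],[0,0,0],0.4]
    - [[0,0,0],[0,0,0],0]
    - [[0,0,0],[0,0,0],-0.5]
    - [[0,0,0],[0,0,0],-1]
    - [[0,0,0],[0,0,0],-1]
    - [[0,0,0],[0,0,0],-1]
    - [[0,0,0],[0,0,0],-1]

```text
clock: 23.78
eef_pos: [0.4707, 0.0189, 0.0132]
eef_rot: [0.001, 0.383, 0.924, 0.0]
ft_force: [-1.5, -0.4, 7.8]
grip_width: 0.291
grasp_force: 58.9
```

Request:
servo_tool:
  plan:
    - [[0,0,-0.5],[0,0,0],-1]
    - [[0,0,-0.8],[0,0,0],-1]
    - [[0,0,-0.9],[0,0,0],-1]
    - [[0,0,-0.9],[0,0,0],-1]
    - [[0,0,-0.9],[0,0,0],-1]
    - [[0,0,-0.9],[0,0,0],-1]
    - [[0,0,-0.9],[0,0,0],-1]
    - [[0,0,0],[0,-0.5,0],-1]
    - [[0,0,0],[0,-0.7,0],-1]
    - [[0,0,0],[0,-0.8,0],-1]

```text
clock: 25.02
eef_pos: [0.4701, 0.0187, 0.3027]
eef_rot: [0.163, 0.378, 0.909, -0.067]
ft_force: [-0.6, 0.1, -1.2]
grip_width: 0.289
grasp_force: 59.1
```

Request:
servo_tool:
  plan:
    - [[0,0,0],[0,-0.8,0],-1]
    - [[0,0,0],[0,-0.8,0],-1]
    - [[0,0,0],[0,-0.8,0],-1]
    - [[0,0,0],[0,-0.8,0],-1]
    - [[0,0,0],[0,-0.8,0],-1]
    - [[0,0,0],[0,0,0],-1]

```text
clock: 25.78
eef_pos: [0.4691, 0.0197, 0.3001]
eef_rot: [0.46, 0.33, 0.802, -0.192]
ft_force: [0.4, 0.0, -0.5]
grip_width: 0.288
grasp_force: 59.2
```

```bash
python3 rec.py
```

```text
[-0.241  0.087 -0.501  2.314  1.252  1.195 -0.74 ] [0.4691 0.0197 0.3001] z [ 0.611 -0.612 -0.503] x [-0.359  0.352 -0.864] F [ 0.4  0.  -0.5]
```

```bash
cat > cups.py <<'E'
from h import *
c,im,D,H,P=tilt(); h,s,v=[H[...,i].astype(int) for i in range(3)]
W=np.zeros(D.shape,bool); W[115:180,130:250]=1
m=W&(h>95)&(h<125)&(s>120)&(D>0)&(P[...,2]>.155)&(P[...,2]<.18); q=P[m]
for t in cv2.kmeans(q[:,:2].astype(np.float32),3,None,(3,50,1e-5),5,cv2.KMEANS_PP_CENTERS)[2]:
    qq=q[np.linalg.norm(q[:,:2]-t,axis=1)<.035]; print("cup",np.round(cv2.minEnclosingCircle(qq[:,:2].astype(np.float32))[0],4),cv2.minEnclosingCircle(qq[:,:2].astype(np.float32))[1].__round__(4),np.percentile(qq[:,2],90).round(3))
E
python3 cups.py
```

```text
tilt 0.0039 z mid 0.0742
cup [0.6698 0.1768] 0.0254 0.169
cup [0.6793 0.0419] 0.0257 0.168
cup [0.6754 0.109 ] 0.0255 0.169
```

Request:
servo_tool:
  plan:
    - [[0,0,0],[0,-0.5,0],-1]
    - [[0,0,0],[0,-0.5,0],-1]
    - [[0,0,0],[0,0,0],-1]

```text
clock: 26.2
eef_pos: [0.4702, 0.0186, 0.3016]
eef_rot: [0.528, 0.314, 0.757, -0.22]
ft_force: [0.5, 0.3, -0.8]
grip_width: 0.287
grasp_force: 59.2
```

```bash
cat >> h.py <<'E'
def to(x,y,z):
    s,p,m=st(); print("tool shift",(m.T@(np.array([x,y,z])-p)/.05).round(2),"pos",p.round(4),"z",m[:,2].round(3),"x",m[:,0].round(3),"F",np.round(s["ft_force"],1),"w",round(s["grip_width"],3))
E
python3 -c "
from h import *
to(.728,-.008,.33)"
```

```text
tool shift [-1.92  3.28  3.57] pos [0.4702 0.0186 0.3016] z [ 0.661 -0.666 -0.345] x [-0.244  0.244 -0.939] F [ 0.5  0.3 -0.8] w 0.287
```

Request:
servo_tool:
  plan:
    - [[-0.96,0,0],[0,0,0],-1]
    - [[-0.96,0,0],[0,0,0],-1]
    - [[0,0.55,0.6],[0,0,0],-1]
    - [[0,0.55,0.6],[0,0,0],-1]
    - [[0,0.55,0.6],[0,0,0],-1]
    - [[0,0.55,0.6],[0,0,0],-1]
    - [[0,0.55,0.6],[0,0,0],-1]
    - [[0,0.55,0.6],[0,0,0],-1]
    - [[0,0,0],[0,0,0],-1]
    - [[0,0,0],[0,0,0],-1]

```text
clock: 27.45
eef_pos: [0.7293, -0.0086, 0.332]
eef_rot: [0.53, 0.315, 0.756, -0.22]
ft_force: [-0.0, 0.1, -1.7]
grip_width: 0.289
grasp_force: 59.2
```

```bash
python3 rec.py
python3 - <<'E'
from h import *
to(.730,-.009,.33); to(.7045,.0165,.2295)
c,im,D,H,P=top("side"); a=proj(c,(.68,.04,.2)).astype(int); print(a); y,x=max(0,a[1]-60),a[0]-70
save("s5",cv2.resize(im[y:y+105,x:x+140],None,fx=5,fy=5,interpolation=cv2.INTER_CUBIC))
E
```

```text
[-0.145  0.431 -0.343  1.887  1.611  1.197 -0.653] [ 0.7293 -0.0086  0.332 ] z [ 0.663 -0.666 -0.343] x [-0.241  0.243 -0.94 ] F [-0.   0.1 -1.7]
tool shift [0.03 0.   0.03] pos [ 0.7293 -0.0086  0.332 ] z [ 0.663 -0.666 -0.343] x [-0.241  0.243 -0.94 ] F [-0.   0.1 -1.7] w 0.289
tool shift [ 2.17 -0.    0.04] pos [ 0.7293 -0.0086  0.332 ] z [ 0.663 -0.666 -0.343] x [-0.241  0.243 -0.94 ] F [-0.   0.1 -1.7] w 0.289
[329 175]
```

View pics/s5.png

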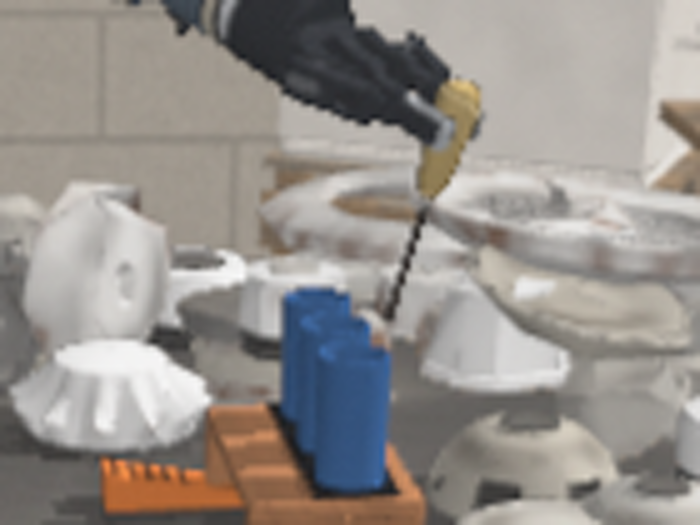

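Side crop: the screwdriver is held tilted, tip at (387,322), with cup0's mouth around (353,350). Compare with the predicted tip.

Run:
```python
from h import *
c=cal("side"); s,p,m=st()
for P in (p+.141*m[:,0],p,(.679,.042,.167),(.679,.042,.2)): print(((proj(c,P)-[259,115])*5).round(0))
```

```text
[379. 311.]
[450. 124.]
[350. 351.]
[352. 304.]
```

Request:
servo_tool:
  plan:
    - [[0.4,0,0.03],[0,0,0],-1]
    - [[0.4,0,0],[0,0,0],-1]
    - [[0.4,0,0],[0,0,0],-1]
    - [[0.4,0,0],[0,0,0],-1]
    - [[0.4,0,0],[0,0,0],-1]
    - [[0,0,0],[0,0,0],-1]

```text
clock: 28.25
eef_pos: [0.7055, 0.0162, 0.2359]
eef_rot: [0.529, 0.313, 0.757, -0.22]
ft_force: [-0.1, 0.1, 0.2]
grip_width: 0.286
grasp_force: 59.2
```

Request:
servo_tool:
  plan:
    - [[0,0,0],[0,0,0],-0.2]
    - [[0,0,0],[0,0,0],0]
    - [[0,0,0],[0,0,0],0.1]
    - [[0,0,0],[0,0,0],0.1]
    - [[0,0,-0.3],[0,0,0],0.1]
    - [[0,0,-0.6],[0,0,0],0.1]
    - [[-0.2,0,-0.8],[0,0,0],0.2]
    - [[-0.2,0,-0.8],[0,0,0],0.2]
    - [[0,0,-0.8],[0,0,0],0.2]
    - [[0,0,-0.6],[0,0,0],0.2]

```text
clock: 29.5
eef_pos: [0.5802, 0.1428, 0.3231]
eef_rot: [0.53, 0.313, 0.757, -0.219]
ft_force: [0.2, -0.1, -0.1]
grip_width: 0.594
grasp_force: 0.0
```

```bash
python3 rec.py
python3 - <<'E'
from h import *
c,im,D,H,P=top("side"); save("s6",cv2.resize(im[115:220,259:399],None,fx=5,fy=5,interpolation=cv2.INTER_CUBIC))
c,im,D,H,P=tilt(); handle(P,D,H,8,30,(.33,.56),(-.3,-.1),.09)
h,s,v=[H[...,i].astype(int) for i in range(3)]
m=(h>45)&(h<85)&(s>120)&(P[...,1]<-.25)&(P[...,0]<.6); m=big(m)[0]; q=P[m]; print(cv2.minAreaRect(q[:,:2].astype(np.float32)))
E
```

```text
[-0.409  0.386 -0.487  2.01   1.396  1.502 -0.8  ] [0.5802 0.1428 0.3231] z [ 0.666 -0.663 -0.342] x [-0.242  0.242 -0.94 ] F [ 0.2 -0.1 -0.1]
tilt 0.003 z mid 0.074
handle [ 0.4462 -0.181 ] [0.0894 0.0295] u yaw 0.9675
((0.41747790575027466, -0.416220486164093), (0.10317763686180115, 0.1445770114660263), 24.021774291992188)
```

View pics/s6.png

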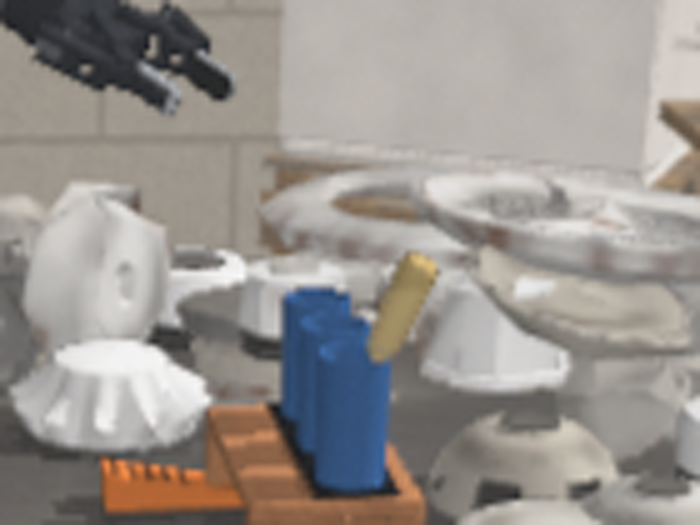

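The pale screwdriver stands in cup0, leaning about 0.4 rad (handle at (405,305)). Now the amber one: untilt and go over it.

Request:
servo_tool:
  plan:
    - [[0,0,0],[0,1,0],0.4]
    - [[0,0,0],[0,1,0],0.4]
    - [[0,0,0],[0,1,0],0.4]
    - [[0,0,0],[0,1,0],0.4]
    - [[0,0,0],[0,1,0],0.4]
    - [[0,0,0],[0,1,0],0.4]
    - [[0,0,0],[0,1,0],0.4]
    - [[0,0,0],[0,0,0],0.4]

```text
clock: 30.6
eef_pos: [0.5839, 0.1361, 0.3208]
eef_rot: [0.0, 0.387, 0.922, -0.001]
ft_force: [-1.5, -0.4, 0.1]
grip_width: 0.699
grasp_force: 0.0
```

```bash
python3 rec.py; python3 -c "
from h import *
go(.452,-.173,.2,.98)"
```

```text
[ 0.166  0.352 -0.619  1.59   0.213  1.27   0.289] [0.5839 0.1361 0.3208] z [-0.    -0.002 -1.   ] x [-0.7    0.714 -0.001] F [-1.5 -0.4  0.1]
turn [-0.    0.01  7.83] shift [-6.6   1.25  2.42] pos [0.5839 0.1361 0.3208] F [-1.5 -0.4  0.1] w 0.699 gf 0.0 t 30.6
```

Request:
servo_tool:
  plan:
    - [[0,0,0],[0,0,0.98],0.4]
    - [[0,0,0],[0,0,0.98],0.4]
    - [[0,0,0],[0,0,0.98],0.4]
    - [[0,0,0],[0,0,0.98],0.4]
    - [[0,0,0],[0,0,0.98],0.4]
    - [[0,0,0],[0,0,0.98],0.4]
    - [[0,0,0],[0,0,0.98],0.4]
    - [[0,0,0],[0,0,0.97],0.4]

```text
clock: 31.6
eef_pos: [0.5802, 0.1421, 0.3215]
eef_rot: [0.001, 0.881, 0.473, -0.0]
ft_force: [-0.1, -0.7, -0.3]
grip_width: 0.697
grasp_force: 0.0
```

Request:
servo_tool:
  plan:
    - [[-0.75,0.14,0.27],[0,0,0],0.4]
    - [[-0.75,0.14,0.27],[0,0,0],0.4]
    - [[-0.75,0.14,0.27],[0,0,0],0.4]
    - [[-0.75,0.14,0.27],[0,0,0],0.4]
    - [[-0.75,0.14,0.27],[0,0,0],0.4]
    - [[-0.75,0.14,0.27],[0,0,0],0.4]
    - [[-0.7,0.14,0.27],[0,0,0],0.4]
    - [[-0.7,0.14,0.27],[0,0,0],0.4]
    - [[-0.7,0.13,0.26],[0,0,0],0.4]
    - [[0,0,0],[0,0,0],0.4]

```text
clock: 32.85
eef_pos: [0.4497, -0.1702, 0.1996]
eef_rot: [-0.0, 0.881, 0.473, -0.002]
ft_force: [0.4, 0.1, -0.1]
grip_width: 0.7
grasp_force: 0.0
```

```bash
python3 rec.py
python3 - <<'E'
from h import *
c,im,D,H,P=top("wrist"); a,u=handle(P,D,H,8,30,(.33,.56),(-.3,-.1),.09)
g=a+.01*u; go(*g,.012,np.arctan2(u[1],u[0]))
E
```

```text
[ 0.455  0.212 -0.21   2.019  0.058  0.919 -0.37 ] [ 0.4497 -0.1702  0.1996] z [-0.004 -0.002 -1.   ] x [ 0.552  0.834 -0.003] F [ 0.4  0.1 -0.1]
handle [ 0.4482 -0.183 ] [0.0932 0.029 ] u yaw 0.9784
turn [-0.    0.01  0.06] shift [-0.07  0.11  3.77] pos [ 0.4512 -0.1686  0.2004] F [ 0.2  0.2 -0.3] w 0.696 gf 0.0 t 32.9
```

Request:
servo_tool:
  plan:
    - [[-0.07,0.11,0.8],[0,0,0.06],0.4]
    - [[0,0,0.8],[0,0,0],0.4]
    - [[0,0,0.8],[0,0,0],0.4]
    - [[0,0,0.8],[0,0,0],0.4]
    - [[0,0,0.36],[0,0,0],0.4]
    - [[0,0,0.18],[0,0,0],0.2]
    - [[0,0,0],[0,0,0],-0.5]
    - [[0,0,0],[0,0,0],-1]
    - [[0,0,0],[0,0,0],-1]
    - [[0,0,0],[0,0,0],-1]

```text
clock: 34.15
eef_pos: [0.4559, -0.1753, 0.0147]
eef_rot: [0.001, 0.883, 0.47, 0.001]
ft_force: [-0.2, 1.1, 4.9]
grip_width: 0.31
grasp_force: 59.4
```

Request:
servo_tool:
  plan:
    - [[0,0,-0.5],[0,0,0],-1]
    - [[0,0,-0.8],[0,0,0],-1]
    - [[0,0,-0.8],[0,0,0],-1]
    - [[0,0,-0.8],[0,0,0.98],-1]
    - [[0,0,0],[0,0,0.98],-1]
    - [[0,0,0],[0,0,0.98],-1]
    - [[0,0,0],[0,0,0.98],-1]
    - [[0,0,0],[0,0,0.98],-1]
    - [[0,0,0],[0,0,0.98],-1]
    - [[0,0,0],[0,0,0],-1]

```text
clock: 35.4
eef_pos: [0.4548, -0.1755, 0.1589]
eef_rot: [0.0, 1.0, -0.023, -0.0]
ft_force: [-0.6, -0.7, -0.5]
grip_width: 0.309
grasp_force: 59.4
```

```bash
python3 rec.py
python3 - <<'E'
from h import *
go(.475,.02,.15,-.785)
E
```

```text
[ 0.294  0.265 -0.015  2.058  0.006  0.82  -1.342] [ 0.4548 -0.1755  0.1589] z [-0. -0. -1.] x [ 0.999 -0.047 -0.   ] F [-0.6 -0.7 -0.5]
turn [0.   0.   4.23] shift [-2.48 -3.05  0.18] pos [ 0.4548 -0.1755  0.1589] F [-0.6 -0.7 -0.5] w 0.309 gf 59.4 t 35.4
```

Request:
servo_tool:
  plan:
    - [[0,0,0],[0,0,0.85],-1]
    - [[0,0,0],[0,0,0.85],-1]
    - [[0,0,0],[0,0,0.85],-1]
    - [[0,0,0],[0,0,0.84],-1]
    - [[0,0,0],[0,0,0.84],-1]
    - [[-0.5,-0.61,0],[0,0,0],-1]
    - [[-0.5,-0.61,0],[0,0,0],-1]
    - [[-0.5,-0.61,0],[0,0,0],-1]
    - [[-0.5,-0.61,0],[0,0,0],-1]
    - [[-0.48,-0.61,0],[0,0,0],-1]

```text
clock: 36.65
eef_pos: [0.4755, 0.0212, 0.159]
eef_rot: [-0.0, 0.924, -0.382, 0.0]
ft_force: [-0.7, 0.3, -0.9]
grip_width: 0.304
grasp_force: 59.4
```

```bash
python3 rec.py
python3 - <<'E'
from h import *
go(.475,.02,.015,-.785)
E
```

```text
[-0.142  0.246  0.01   2.083 -0.003  0.812 -2.484] [0.4755 0.0212 0.159 ] z [ 0. -0. -1.] x [ 0.708 -0.706  0.   ] F [-0.7  0.3 -0.9]
turn [-0.   -0.    0.01] shift [0.01 0.02 2.88] pos [0.4755 0.0212 0.159 ] F [-0.7  0.3 -0.9] w 0.304 gf 59.4 t 36.65
```

Request:
servo_tool:
  plan:
    - [[0,0,0.8],[0,0,0],-1]
    - [[0,0,0.8],[0,0,0],-1]
    - [[0,0,0.7],[0,0,0],-1]
    - [[0,0,0.35],[0,0,0],-1]
    - [[0,0,0.22],[0,0,0],-1]
    - [[0,0,0],[0,0,0],-1]
    - [[0,0,0],[0,0,0],-0.1]
    - [[0,0,0],[0,0,0],0.2]
    - [[0,0,0],[0,0,0],0.3]
    - [[0,0,-0.4],[0,0,0],0.4]

```text
clock: 37.9
eef_pos: [0.4746, 0.0201, 0.0349]
eef_rot: [0.001, 0.924, -0.383, -0.001]
ft_force: [-0.0, 0.6, 0.1]
grip_width: 0.704
grasp_force: 0.0
```

Request:
servo_tool:
  plan:
    - [[0,0,-0.8],[0,0,0],0.4]
    - [[0,0,-0.8],[0,0,0],0.4]
    - [[0,0,0],[0,0,-1],0.4]
    - [[0,0,0],[0,0,-1],0.4]
    - [[0,0,0],[0,0,-1],0.4]
    - [[0,0,0],[0,0,-1],0.4]
    - [[0,0,0],[0,0,-1],0.4]
    - [[0,0,0],[0,0,-1],0.4]
    - [[0,0,0],[0,0,-1],0.4]
    - [[0,0,0],[0,0,-1],0.4]

```text
clock: 39.15
eef_pos: [0.4755, 0.0201, 0.1155]
eef_rot: [0.0, 0.953, 0.303, 0.0]
ft_force: [1.0, 0.4, 0.2]
grip_width: 0.7
grasp_force: 0.0
```

Request:
servo_tool:
  plan:
    - [[0,0,0],[0,0,-1],0.4]
    - [[0,0,0],[0,0,-1],0.4]
    - [[0,0,0],[0,0,-1],0.4]
    - [[0,0,0],[0,0,-1],0.4]
    - [[0,0,0],[0,0,-1],0.4]
    - [[0,0,0],[0,0,-1],0.4]
    - [[0,0,0],[0,0,-1],0.4]
    - [[0,0,0],[0,0,-1],0.4]
    - [[0,0,0],[0,0,-1],0.4]
    - [[0,0,0],[0,0,-1],0.4]

```text
clock: 40.4
eef_pos: [0.4755, 0.02, 0.1155]
eef_rot: [0.0, 0.381, 0.925, -0.0]
ft_force: [-0.1, -0.3, -0.1]
grip_width: 0.701
grasp_force: 0.0
```

Run:
```python
from h import *
c,im,D,H,P=top("wrist"); a,u=handle(P,D,H,8,30,(.33,.56),(-.1,.13),.09); u=-u
g=a+.01*u; go(*g,.013,np.arctan2(-u[1],-u[0]))
```

```text
handle [0.4686 0.0287] [0.0297 0.0891] u yaw 2.3467
turn [ 0.  -0.   0.1] shift [0.02 0.02 2.05] pos [0.4755 0.02   0.1154] F [-0.4  0.  -0.8] w 0.703 gf 0.0 t 40.45
```

Request:
servo_tool:
  plan:
    - [[0.02,0.02,0.7],[0,0,0.1],0.4]
    - [[0,0,0.7],[0,0,0],0.4]
    - [[0,0,0.4],[0,0,0],0.4]
    - [[0,0,0.25],[0,0,0],0.4]
    - [[0,0,0],[0,0,0],0]
    - [[0,0,0],[0,0,0],-0.5]
    - [[0,0,0],[0,0,0],-1]
    - [[0,0,0],[0,0,0],-1]
    - [[0,0,0],[0,0,0],-1]
    - [[0,0,0],[0,0,0],-1]

```text
clock: 41.7
eef_pos: [0.4762, 0.0217, 0.0139]
eef_rot: [0.001, 0.392, 0.92, 0.0]
ft_force: [-1.7, -0.2, 7.2]
grip_width: 0.308
grasp_force: 59.5
```

Request:
servo_tool:
  plan:
    - [[0,0,-0.5],[0,0,0],-1]
    - [[0,0,-0.8],[0,0,0],-1]
    - [[0,0,-0.9],[0,0,0],-1]
    - [[0,0,-0.9],[0,0,0],-1]
    - [[0,0,-0.9],[0,0,0],-1]
    - [[0,0,-0.9],[0,0,0],-1]
    - [[0,0,-0.9],[0,0,0],-1]
    - [[0,0,0],[0,-0.5,0],-1]
    - [[0,0,0],[0,-0.7,0],-1]
    - [[0,0,0],[0,-0.8,0],-1]

```text
clock: 42.95
eef_pos: [0.4756, 0.0212, 0.3034]
eef_rot: [0.162, 0.386, 0.906, -0.068]
ft_force: [-0.2, 0.7, -0.9]
grip_width: 0.306
grasp_force: 59.5
```

Request:
servo_tool:
  plan:
    - [[0,0,0],[0,-0.8,0],-1]
    - [[0,0,0],[0,-0.8,0],-1]
    - [[0,0,0],[0,-0.8,0],-1]
    - [[0,0,0],[0,-0.8,0],-1]
    - [[0,0,0],[0,-0.8,0],-1]
    - [[0,0,0],[0,-0.5,0],-1]
    - [[0,0,0],[0,-0.5,0],-1]
    - [[0,0,0],[0,0,0],-1]

```text
clock: 43.95
eef_pos: [0.4752, 0.022, 0.3011]
eef_rot: [0.526, 0.319, 0.755, -0.225]
ft_force: [0.0, -0.1, -1.4]
grip_width: 0.306
grasp_force: 59.7
```

```bash
python3 rec.py
python3 - <<'E'
from h import *
to(.727,.120,.353)
E
```

```text
[ 0.055  0.278 -0.931  2.33   1.424  1.517 -0.946] [0.4752 0.022  0.3011] z [ 0.652 -0.675 -0.345] x [-0.242  0.246 -0.938] F [ 0.  -0.1 -1.4]
tool shift [-1.71  4.98  1.6 ] pos [0.4752 0.022  0.3011] z [ 0.652 -0.675 -0.345] x [-0.242  0.246 -0.938] F [ 0.  -0.1 -1.4] w 0.306
```

Request:
servo_tool:
  plan:
    - [[-0.86,0,0],[0,0,0],-1]
    - [[-0.85,0,0],[0,0,0],-1]
    - [[0,0.71,0.23],[0,0,0],-1]
    - [[0,0.71,0.23],[0,0,0],-1]
    - [[0,0.71,0.23],[0,0,0],-1]
    - [[0,0.71,0.23],[0,0,0],-1]
    - [[0,0.71,0.23],[0,0,0],-1]
    - [[0,0.71,0.23],[0,0,0],-1]
    - [[0,0.72,0.22],[0,0,0],-1]
    - [[0,0,0],[0,0,0],-1]

```text
clock: 45.2
eef_pos: [0.729, 0.1184, 0.3555]
eef_rot: [0.527, 0.322, 0.754, -0.224]
ft_force: [-0.3, -0.2, -0.5]
grip_width: 0.305
grasp_force: 59.8
```

```bash
python3 rec.py
python3 - <<'E'
from h import *
to(.727,.120,.353); to(.7015,.1455,.252)
c,im,D,H,P=top("side"); s,p,m=st()
for Q in (p+.166*m[:,0],p,(.670,.177,.167)): print(((proj(c,Q)-[259,105])*5).round(0))
save("s7",cv2.resize(im[105:210,259:399],None,fx=5,fy=5,interpolation=cv2.INTER_CUBIC))
E
```

```text
[-0.036  0.598 -0.812  1.709  1.635  1.599 -0.573] [0.729  0.1184 0.3555] z [ 0.65  -0.677 -0.345] x [-0.238  0.25  -0.939] F [-0.3 -0.2 -0.5]
tool shift [ 0.06 -0.01 -0.03] pos [0.729  0.1184 0.3555] z [ 0.65  -0.677 -0.345] x [-0.238  0.25  -0.939] F [-0.3 -0.2 -0.5] w 0.305
tool shift [ 2.21 -0.02 -0.01] pos [0.729  0.1184 0.3555] z [ 0.65  -0.677 -0.345] x [-0.238  0.25  -0.939] F [-0.3 -0.2 -0.5] w 0.305
[343. 306.]
[418.  99.]
[313. 344.]
```

View pics/s7.png

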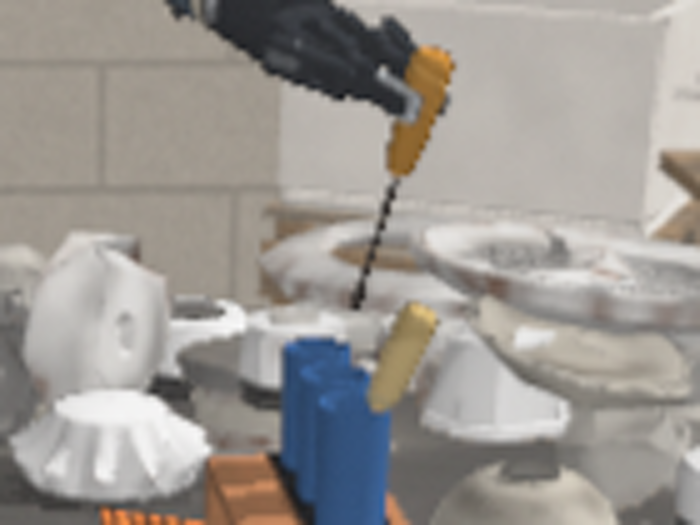

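Amber tip at (356,306), about 8 mm beyond the prediction (343,306); cup2's mouth is near (313,344). I back off 7 mm along the tool axis and insert.

Request:
servo_tool:
  plan:
    - [[0,0,-0.15],[0,0,0],-1]
    - [[0.4,0,0],[0,0,0],-1]
    - [[0.4,0,0],[0,0,0],-1]
    - [[0.4,0,0],[0,0,0],-1]
    - [[0.4,0,0],[0,0,0],-1]
    - [[0.4,0,0],[0,0,0],-1]
    - [[0.1,0,0],[0,0,0],-1]
    - [[0,0,0],[0,0,0],-1]

```text
clock: 46.25
eef_pos: [0.6976, 0.1501, 0.2601]
eef_rot: [0.528, 0.321, 0.754, -0.224]
ft_force: [0.2, 0.2, -1.1]
grip_width: 0.306
grasp_force: 59.8
```

Request:
servo_tool:
  plan:
    - [[0.1,0,0],[0,0,0],-1]
    - [[0,0,0],[0,0,0],-0.2]
    - [[0,0,0],[0,0,0],0]
    - [[0,0,0],[0,0,0],0.1]
    - [[0,0,0],[0,0,0],0.1]
    - [[0,0,-0.3],[0,0,0],0.1]
    - [[0,0,-0.6],[0,0,0],0.1]
    - [[-0.2,0,-0.8],[0,0,0],0.2]
    - [[-0.2,0,-0.8],[0,0,0],0.2]
    - [[0,0,-0.8],[0,0,0],0.2]

```text
clock: 47.5
eef_pos: [0.5912, 0.2609, 0.3326]
eef_rot: [0.528, 0.32, 0.754, -0.223]
ft_force: [0.9, 0.5, -0.5]
grip_width: 0.598
grasp_force: 0.0
```

Request:
servo_tool:
  plan:
    - [[0,0,-0.2],[0,1,0],0.4]
    - [[0,0,0],[0,1,0],0.4]
    - [[0,0,0],[0,1,0],0.4]
    - [[0,0,0],[0,1,0],0.4]
    - [[0,0,0],[0,1,0],0.4]
    - [[0,0,0],[0,1,0],0.4]
    - [[0,0,0],[0,1,0],0.4]
    - [[0,0,0],[0,0,0],0.4]

```text
clock: 48.5
eef_pos: [0.5887, 0.2631, 0.3336]
eef_rot: [-0.0, 0.393, 0.919, -0.0]
ft_force: [0.0, -0.6, -0.0]
grip_width: 0.702
grasp_force: 0.0
```

```bash
python3 rec.py
python3 - <<'E'
from h import *
c,im,D,H,P=top("side"); S=cv2.resize(im[105:210,259:399],None,fx=4,fy=4,interpolation=cv2.INTER_CUBIC)
c,im,D,H,P=tilt(); np.savez("t8.npz",im=im,D=D); T=cv2.resize(im[100:205,130:270],None,fx=4,fy=4,interpolation=cv2.INTER_CUBIC)
save("st8",cv2.resize(np.hstack([S,T]),(800,300)))
h,s,v=[H[...,i].astype(int) for i in range(3)]
m=(h>45)&(h<85)&(s>120)&(P[...,1]<-.25)&(P[...,0]<.6); m=big(m)[0]; q=P[m]; r=cv2.minAreaRect(q[:,:2].astype(np.float32));print(r,cv2.boxPoints(r).round(3).tolist())
E
```

```text
[ 0.282  0.682 -1.307  1.443  0.656  1.507 -0.241] [0.5887 0.2631 0.3336] z [-0. -0. -1.] x [-0.69   0.723  0.   ] F [ 0.  -0.6 -0. ]
tilt 0.0056 z mid 0.0744
((0.41791605949401855, -0.41665205359458923), (0.10039981454610825, 0.14670664072036743), 25.079809188842773) [[0.3409999907016754, -0.3709999918937683], [0.40400001406669617, -0.5040000081062317], [0.49399998784065247, -0.4620000123977661], [0.4320000112056732, -0.32899999618530273]]
```

View pics/st8.png

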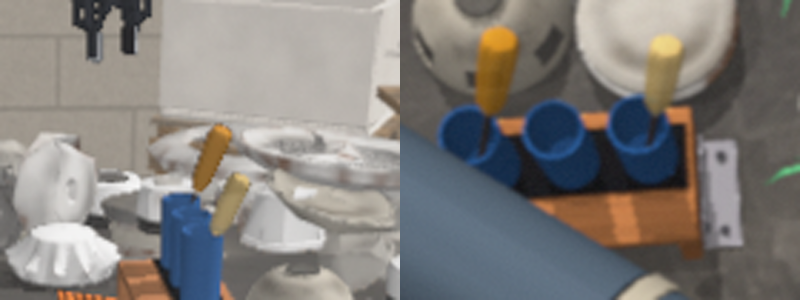

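Both screwdrivers stand in cup2 and cup0 (top view, right half, handles at (497,70) and (663,75)). Now the tray.

Run:
```python
from h import *
go(.385,-.3475,.2,np.radians(115.3))
```

```text
turn [-0.    0.01  1.88] shift [-9.39 -8.87  2.68] pos [0.5853 0.2664 0.334 ] F [-0.3  0.6  0.2] w 0.701 gf 0.0 t 48.6
```

Request:
servo_tool:
  plan:
    - [[0,0,0],[0,0,0.94],0.4]
    - [[0,0,0],[0,0,0.94],0.4]
    - [[-0.52,-0.49,0],[0,0,0],0.4]
    - [[-0.52,-0.49,0],[0,0,0],0.4]
    - [[-0.52,-0.49,0],[0,0,0],0.4]
    - [[-0.52,-0.49,0],[0,0,0],0.4]
    - [[-0.52,-0.49,0],[0,0,0],0.4]
    - [[-0.52,-0.49,0],[0,0,0],0.4]
    - [[-0.52,-0.49,0],[0,0,0],0.4]
    - [[-0.52,-0.49,0],[0,0,0],0.4]

```text
clock: 49.85
eef_pos: [0.4959, -0.0048, 0.3335]
eef_rot: [0.001, 0.534, 0.846, -0.002]
ft_force: [-0.3, 0.0, -1.0]
grip_width: 0.703
grasp_force: 0.0
```

Request:
servo_tool:
  plan:
    - [[-0.52,-0.49,0.25],[0,0,0],0.4]
    - [[-0.52,-0.49,0.25],[0,0,0],0.4]
    - [[-0.52,-0.49,0.25],[0,0,0],0.4]
    - [[-0.52,-0.49,0.25],[0,0,0],0.4]
    - [[-0.52,-0.49,0.25],[0,0,0],0.4]
    - [[-0.52,-0.49,0.25],[0,0,0],0.4]
    - [[-0.52,-0.49,0.25],[0,0,0],0.4]
    - [[-0.52,-0.49,0.25],[0,0,0],0.4]
    - [[-0.52,-0.49,0.25],[0,0,0],0.4]
    - [[0,0,0],[0,0,0],0.2]

```text
clock: 51.1
eef_pos: [0.3963, -0.3119, 0.2201]
eef_rot: [-0.001, 0.536, 0.844, -0.001]
ft_force: [-0.3, 0.4, 0.1]
grip_width: 0.6
grasp_force: 0.0
```

Run:
```python
from h import *
go(.385,-.3475,.2,np.radians(115.3))
c,im,D,H,P=top("wrist"); save("w9",im); h,s,v=[H[...,i].astype(int) for i in range(3)]
m=big((h>45)&(h<85)&(s>100)&(P[...,2]<.06)&(D>0))[0]
r=cv2.minAreaRect(P[m][:,:2].astype(np.float32)); print(r,cv2.boxPoints(r).round(4).tolist())
b=(v<60)&(P[...,2]>.04)&(P[...,2]<.06)&(np.hypot(P[...,0]-.385,P[...,1]+.3475)<.06); print(b.sum(), cv2.minAreaRect(P[b][:,:2].astype(np.float32)) if b.sum()>5 else 0)
```

```text
turn [-0.02 -0.01 -0.01] shift [-0.55 -0.51  0.4 ] pos [ 0.3963 -0.3119  0.2201] F [-0.3  0.4  0.1] w 0.6 gf 0.0 t 51.1
((0.41492387652397156, -0.41669368743896484), (0.10765072703361511, 0.15082615613937378), 26.29294776916504) [[0.33329999446868896, -0.37290000915527344], [0.4000999927520752, -0.5080999732017517], [0.4966000020503998, -0.46050000190734863], [0.42980000376701355, -0.32519999146461487]]
353 ((0.3864642083644867, -0.3462713062763214), (0.015886323526501656, 0.016675136983394623), 24.837677001953125)
```

View pics/w9.png

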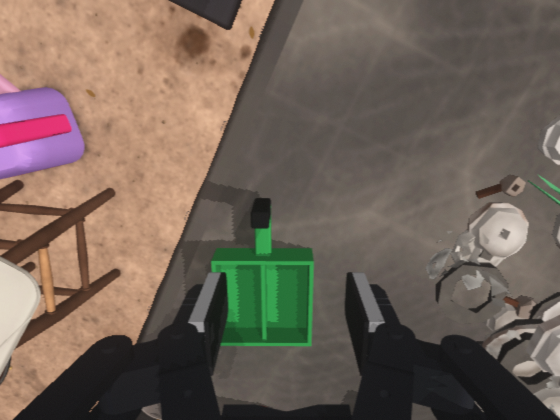

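The black post top is at (261,212), 16×16 mm, and the tray box is square to the view. I go down on the post.

Run:
```python
from h import *
go(.3865,-.3463,.03,np.radians(114.8))
```

```text
turn [-0.01 -0.    0.05] shift [-0.56 -0.5   3.82] pos [ 0.3975 -0.3103  0.2209] F [-0.   1.   0.1] w 0.598 gf 0.0 t 51.15
```

Request:
servo_tool:
  plan:
    - [[-0.56,-0.5,0],[0,0,0.05],0.2]
    - [[0,0,0.8],[0,0,0],0.2]
    - [[0,0,0.8],[0,0,0],0.2]
    - [[0,0,0.8],[0,0,0],0.2]
    - [[0,0,0.8],[0,0,0],0.2]
    - [[0,0,0.4],[0,0,0],0.2]
    - [[0,0,0.22],[0,0,0],-0.3]
    - [[0,0,0],[0,0,0],-1]
    - [[0,0,0],[0,0,0],-1]
    - [[0,0,0],[0,0,0],-1]

```text
clock: 52.4
eef_pos: [0.3871, -0.3484, 0.0309]
eef_rot: [0.001, 0.54, 0.842, 0.0]
ft_force: [0.9, 0.7, -1.2]
grip_width: 0.176
grasp_force: 59.0
```

Request:
servo_tool:
  plan:
    - [[0,0,0],[0,0,0],-1]
    - [[0,0,0],[0,0,0],-1]

```text
clock: 52.65
eef_pos: [0.3871, -0.3484, 0.0308]
eef_rot: [0.0, 0.54, 0.842, -0.0]
ft_force: [-1.2, 1.0, 2.7]
grip_width: 0.177
grasp_force: 59.7
```

Run:
```python
from h import *
go(.43,-.3,.03,np.radians(90))
go(.43,.10,.03,np.radians(90))
```

```text
turn [0.   0.   2.46] shift [0.97 0.86 0.02] pos [ 0.3871 -0.3484  0.0308] F [-1.2  1.   2.7] w 0.177 gf 59.7 t 52.65
turn [0.   0.   2.46] shift [8.97 0.86 0.02] pos [ 0.3871 -0.3484  0.0308] F [-1.2  1.   2.7] w 0.177 gf 59.7 t 52.65
```

Request:
servo_tool:
  plan:
    - [[0,0,0],[0,0,0.5],-1]
    - [[0,0,0],[0,0,0.5],-1]
    - [[0,0,0],[0,0,0.5],-1]
    - [[0,0,0],[0,0,0.5],-1]
    - [[0,0,0],[0,0,0.46],-1]
    - [[0.2,0.22,0],[0,0,0],-1]
    - [[0.4,0.22,0],[0,0,0],-1]
    - [[0.5,0.22,0],[0,0,0],-1]
    - [[0.5,0.2,0],[0,0,0],-1]
    - [[0.5,0,0],[0,0,0],-1]
  squeeze: 80

```text
clock: 53.9
eef_pos: [0.4314, -0.2429, 0.0307]
eef_rot: [0.001, 0.706, 0.708, 0.0]
ft_force: [0.7, -2.4, 3.0]
grip_width: 0.169
grasp_force: 78.8
```

Request:
servo_tool:
  plan:
    - [[0.7,0,0],[0,0,0],-1]
    - [[0.7,0,0],[0,0,0],-1]
    - [[0.7,0,0],[0,0,0],-1]
    - [[0.7,0,0],[0,0,0],-1]
    - [[0.7,0,0],[0,0,0],-1]
    - [[0.7,0,0],[0,0,0],-1]
    - [[0.7,0,0],[0,0,0],-1]
    - [[0.7,0,0],[0,0,0],-1]
    - [[0.7,0,0],[0,0,0],-1]
    - [[0.5,0,0],[0,0,0],-1]

```text
clock: 55.15
eef_pos: [0.4298, 0.0976, 0.0306]
eef_rot: [0.001, 0.706, 0.708, -0.001]
ft_force: [0.6, -3.5, 2.2]
grip_width: 0.177
grasp_force: 78.9
```

```bash
cat > tray.py <<'E'
from h import *
c,im,D,H,P=tilt(); h,s,v=[H[...,i].astype(int) for i in range(3)]
m=big((h>45)&(h<85)&(s>120)&(D>0)&(P[...,0]<.66)&(P[...,1]<.3)&(P[...,0]>.3))[0]
q=P[m]; r=cv2.minAreaRect(q[:,:2].astype(np.float32)); print("tray",r,cv2.boxPoints(r).round(3).tolist(),"z",np.percentile(q[:,2],[50,98]).round(3))
E
python3 tray.py
python3 - <<'E'
from h import *
go(.43,.1,.03,np.radians(90))
E
```

```text
tilt 0.0046 z mid 0.074
tray ((0.45327228307724, -0.0007111169397830963), (0.09765496850013733, 0.04780947044491768), 89.3277359008789) [[0.42899999022483826, -0.04899999871850014], [0.47699999809265137, -0.05000000074505806], [0.4779999852180481, 0.04800000041723251], [0.4300000071525574, 0.04800000041723251]] z [0.006 0.034]
turn [ 0.01 -0.02  0.03] shift [-0.03  0.    0.02] pos [0.4299 0.1017 0.0311] F [-0.8  3.1  0.6] w 0.172 gf 78.5 t 55.2
```

Request:
servo_tool:
  plan:
    - [[0,0,0],[0,0,-0.7],-1]
    - [[0,0,0],[0,0,-0.7],-1]
    - [[0,0,0],[0,0,-0.7],-1]
    - [[0,0,0],[0,0,-0.7],-1]
    - [[0,0,0],[0,0,-0.7],-1]
    - [[0,0,0],[0,0,-0.7],-1]
    - [[0,0,0],[0,0,-0.7],-1]
    - [[0,0,0],[0,0,-0.7],-1]
    - [[0,0,0],[0,0,-0.7],-1]
    - [[0,0,0],[0,0,-0.7],-1]

```text
clock: 56.45
eef_pos: [0.4308, 0.0949, 0.0306]
eef_rot: [0.001, 0.173, 0.985, -0.002]
ft_force: [1.6, -4.7, 4.7]
grip_width: 0.173
grasp_force: 79.2
```

Request:
servo_tool:
  plan:
    - [[0,0,0],[0,0,-0.7],-1]
    - [[0,0,0],[0,0,-0.7],-1]
    - [[0,0,0],[0,0,-0.6],-1]
    - [[0,0,0],[0,0,-0.4],-1]
    - [[0,0,0],[0,0,0],-1]

```text
clock: 57.08
eef_pos: [0.431, 0.0963, 0.0306]
eef_rot: [0.001, -0.034, 0.999, -0.0]
ft_force: [2.1, -2.3, 3.4]
grip_width: 0.177
grasp_force: 79.0
```

```bash
python3 tray.py
python3 - <<'E'
from h import *
go(.46,.0955,.03,np.pi+.067)
go(.56,.1022,.03,np.pi+.067)
E
```

```text
tilt 0.0007 z mid 0.0741
tray ((0.523436427116394, 0.10305308550596237), (0.10796330124139786, 0.10045505315065384), 4.282347679138184) [[0.4659999907016754, 0.14900000393390656], [0.4729999899864197, 0.04899999871850014], [0.5809999704360962, 0.05700000002980232], [0.5740000009536743, 0.15700000524520874]] z [0.006 0.033]
turn [-0.    0.01  0.01] shift [-0.58 -0.06  0.01] pos [0.4309 0.0964 0.0306] F [ 2.9 -2.2  3.4] w 0.174 gf 79.0 t 57.125
turn [-0.    0.01  0.01] shift [-2.58 -0.06  0.01] pos [0.4309 0.0964 0.0306] F [ 2.9 -2.2  3.4] w 0.174 gf 79.0 t 57.125
```

Request:
servo_tool:
  plan:
    - [[-0.2,-0.02,0],[0,0,0],-1]
    - [[-0.3,-0.02,0],[0,0,0],-1]
    - [[-0.3,-0.01,0],[0,0,0],-1]
    - [[-0.3,0,0],[0,0,0],-1]
    - [[-0.3,0,0],[0,0,0],-1]
    - [[-0.3,0,0],[0,0,0],-1]
    - [[-0.3,0,0],[0,0,0],-1]
    - [[-0.3,0,0],[0,0,0],-1]
    - [[-0.3,0,0],[0,0,0],-1]
    - [[0,0,0],[0,0,0],-1]

```text
clock: 58.38
eef_pos: [0.5595, 0.1051, 0.0308]
eef_rot: [0.0, -0.035, 0.999, 0.001]
ft_force: [-0.2, 0.8, 4.1]
grip_width: 0.17
grasp_force: 79.2
```

Request:
servo_tool:
  plan:
    - [[0,0,0],[0,0,0],-1]
    - [[0,0,0],[0,0,0],-0.3]
    - [[0,0,0],[0,0,0],0]
    - [[0,0,0],[0,0,0],0.1]
    - [[0,0,-0.2],[0,0,0],0.1]
    - [[0,0,-0.6],[0,0,0],0.1]
    - [[0.3,0,-0.8],[0,0,0],0.1]
    - [[0.6,0,-0.8],[0,0,0],0.1]
    - [[0.6,0,-0.8],[0,0,0],0.4]
    - [[0.6,0,-0.8],[0,0,0],0.4]

```text
clock: 59.62
eef_pos: [0.4537, 0.0965, 0.2315]
eef_rot: [-0.0, -0.035, 0.999, 0.001]
ft_force: [-0.0, -1.2, 0.7]
grip_width: 0.7
grasp_force: 0.0
```

Request:
servo_tool:
  plan:
    - [[0,-0.8,-0.3],[0,0,0],0.4]
    - [[0,-0.8,0],[0,0,0],0.4]
    - [[0,-0.8,0],[0,0,0],0.4]
    - [[0,-0.8,0],[0,0,0],0.4]
    - [[0,-0.8,0],[0,0,0],0.4]
    - [[0,0,0],[0,0,0],0.4]

```text
clock: 60.38
eef_pos: [0.4688, -0.1066, 0.2452]
eef_rot: [-0.0, -0.032, 0.999, 0.0]
ft_force: [0.1, 1.2, 0.5]
grip_width: 0.697
grasp_force: 0.0
```

```bash
python3 tray.py
python3 - <<'E'
from h import *
c,im,D,H,P=top("top"); h,s,v=[H[...,i].astype(int) for i in range(3)]
T=im[110:215,120:260].copy()
b=(v<70)&(P[...,2]>.035)&(P[...,2]<.06)&(np.hypot(P[...,0]-.56,P[...,1]-.1025)<.04); print(b.sum(),P[b].mean(0) if b.any() else 0)
for k,(lo,hi,y0,y1) in {"clear":(18,40,-.05,.1),"amber":(8,22,.12,.3)}.items():
    m=big((h>=lo)&(h<=hi)&(s>60)&(v>100)&(P[...,2]>.165)&(P[...,0]>.6)&(P[...,1]>y0)&(P[...,1]<y1)&(D>0)); q=P[m[0]]; a,e=q.mean(0),np.linalg.svd(q-q.mean(0))[2][0]; print(k,len(q),a.round(3),"z",np.percentile(q[:,2],[2,98]).round(3),"tilt",np.arccos(abs(e[2])).round(2))
c,im2,D,H,P=top("side"); S=im2[105:210,259:399]
save("end",cv2.resize(np.hstack([S,T]),(800,300),interpolation=cv2.INTER_CUBIC))
E
```

```text
tilt 0.0046 z mid 0.074
tray ((0.5842295289039612, 0.10740680992603302), (0.04846339672803879, 0.09683159738779068), 2.848281145095825) [[0.5580000281333923, 0.1550000011920929], [0.5619999766349792, 0.057999998331069946], [0.6110000014305115, 0.05999999865889549], [0.6060000061988831, 0.15700000524520874]] z [0.021 0.046]
50 [0.55460329 0.1038314  0.04967941]
clear 268 [0.703 0.016 0.222] z [0.184 0.245] tilt 0.5
amber 339 [0.698 0.139 0.246] z [0.201 0.271] tilt 0.5
```

View pics/end.png

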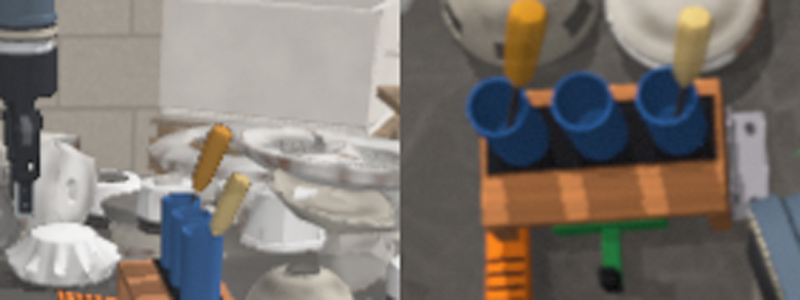

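All checks agree. The tray is centred and about 58 mm in, its post in front (610,275). Both tools are fully down their cups, and the riser is level on the wedge.

```bash
python3 -c "
from plant import env
print(env.close_job())"
```

```text
the job is handed in; nothing more can be done
None
```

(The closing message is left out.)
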